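# Free the wedged maple block and set the tilting board on it

## Robot

A 6-joint arm with a two-finger parallel gripper is mounted at the origin on a cart in front of the work surface, level with it; the furniture and walls round the work are solid. World frame = base frame: x ahead of the robot, y to its left, z up, the work surface at z = 0. Lengths are in m, angles in rad, forces in N, time in s.
With the tool pointing down it reaches from about 0.275 to 0.85 m from the base axis. Payload 5.2 kg.
Tool frame: the origin (TCP) lies midway between the tips of the shut fingers; the grasp point (between the pads) lies 19 mm behind it; z points along the fingers, y is the direction in which the jaws open and shut (so a half turn about z gives the same grasp; the last joint's range is limited). The gripper opens to 85 mm and grips with 20 to 120 N. Pads are 22 mm wide; open, the fingers measure 114 mm over their backs; the gripper's body (76 mm by 85 mm) begins 54 mm behind the grasp point. The pads swing forward as they close: fully open they stand 13 mm farther back than shut.
Start: joints at [-1.413, 0.259, 1.535, -0, 1.348, -0.203], TCP at [0.194, -0.515, 0.231] pointing down, gripper open.
Joint ranges: [-3.14, 3.14], [-0.91, 2.08], [0.19, 2.58], [-1.22, 4.36], [0.22, 2.71], [-3.12, 3.12]. Speed limits (rad/s): [2.57, 2.57, 3.14, 3.14, 3.14, 3.14].

## Interface

Orientations are given as a rotation vector (axis times angle).
In Python, from plant import r gives the robot as it stands. The module is installed in compiled form; this text tells all that it offers.
- The arm moves only by the shell command python3 -m handwheel 'ROWS' [FORCE]. ROWS is JSON, a list of rows, each a list of 3 entries, a list of its own where there are three numbers: the shift along the tool's x, y, z in m, then the turn, a rotation vector about the tool's x, y, z in degrees, then the finger opening in m, from 0 to 0.0854. In form: [[[tx, ty, tz], [rx, ry, rz], grip], ...]. A call has 1 to 20 rows; each row shifts and turns the pose as measured when the row begins, along the tool's axes as they then stand; what a row does not reach is not made up. A row lasts 1/8 s, in which the tool goes at most 62.5 mm and 10.7 degrees, less where a joint would pass 70% of its speed; a pose out of reach is approached as far as the arm can. A call is refused whole if a number of a shift passes 0.0625 or a number of a turn 10.7, either way. A call with a gripper value outside its range is refused whole. The fingers move at their own pace and stop on an object; FORCE is the grip in N (left out, the last holds). Time passes only in rows, so rows that do not move let the fingers close. It gives the time, the measured TCP pose, the force and the opening at its end, in the units of the state.
- r.state(): the state, without advancing time (a new reading comes with each control period).
- r.get_image(name): name is "scene" or "top" or "wrist"; returns a dict with "frame" (384x512x3 uint8, red, green, blue), "camera_matrix" (3x3 intrinsics, pixels), "R" (3x3) and "t" (3): a world point X has camera coordinates R X + t; the wrist camera has in their place "tool_from_camera" (4x4, takes a point from camera to tool coordinates, whose origin is the TCP and whose axes are the flange's). Camera axes: x right, y down, z forward; pixel columns grow to the right and rows downward; lengths in m; the calibration is good to about 2 mm. A picture is of the moment at which its call begins: read the wrist's pose just before it. There is no depth.
- r.close_job(): hands the job in, once; it reports no verdict.
Trained networks look in the newest picture that a camera, given by its name, has taken for a name from the list of things; names that differ only in an ending like _2 or _b are one class to them, and where a whole thing is asked for, a point or a joint stands for the part that bears it (a point fixed in the world has none). Each returns a list of dicts, best first, with "conf" (0 to 1); they miss things now and then, are a little off and sometimes report something else, mostly with a low value. They report only what shows in the picture. A call takes as long as a camera call. They do not tell look-alikes from the thing itself.
- r.look_for(camera, name): "pixel" ([row, column] in pixels, amid what is visible of it).
- r.masks_of(camera, name): "region" (384x512 bool, what is visible of it) and "pixel" ([row, column] in pixels, amid what is visible of it).
The state is a dict: "t": time; "joint_pos": joint angles; "qvel": joint speeds; "joint_efforts": joint torques, N m; "position": TCP position; "ee_rot": TCP orientation; "ft_force": force on the tool from outside, world axes, zero at the start; "wrist_torque": the same for the moment, N m; "gripper_width": finger opening in m.
Only numpy, scipy, OpenCV 4.12 (cv2) and the standard library are available. Lean on these libraries where they do the work, as an engineer would, in place of code of your own. Each camera call takes 0.05 s, during which the arm holds its last target.

## Task

The maple block is wedged in the narrow sprung slot on the left with only its top edge showing: draw it out, and stand it the same way up on the base under the raised board of the tilting table, lengthwise in the middle, with its far end snug against the stop strip. Then push the board down until it rests on the block, let go, and leave the cork, the rosin and the varnish jar where they are.

Things in the scene. Friction and masses are not known exactly. Their poses are not given: they have to be found in the camera images.
- slot: Sprung wooden slot fixed to the bench: base 90 x 124 x 8 mm with two cheeks, each 64 mm long (x), 22 mm thick (y), tops 34 mm above the bench. The gap between them runs along x, centred on y = 0, 28 mm wide, floor 8 mm above the bench. The -y cheek is pressed on the block by springs (7 N), backed by a post 24 mm high at y = -55 mm. Origin: centre of underside; x along the gap, away from the robot.
- block_centre (a point): Centre of the loose maple block, 76 mm long (its x), 28 mm thick (its y), 44 mm tall (its z, up at the start), 0.05 to 0.12 kg. It starts wedged upright in the slot, lengthwise along the slot's x and within 8 mm of its middle, standing on the gap's floor; its top 18 mm stand out above the cheeks. Drawing it straight up takes about 7 to 12 N.
- table: Tilting table fixed on the wool mat (underside 6 mm above the bench): wooden base 200 x 110 x 8 mm, a board hinged along its far end. Origin: centre of the underside; x points from the free end (near the robot) to the hinge, z up. Hinge axis at x = +90 mm, z = 20 mm, in the plane of the board's underside; brass cheeks beside it, 22 mm high.
- seat (a point): Middle of the near face of the stop strip, at the base's top face (8 mm above the table's origin); axes as the table's. The dark strip lies across the base from x = 0 to +10 mm, 60 mm long, 10 mm high. The block belongs on its near (-x) side, upright, far end touching this face: centre at x = -38, y = 0, z = +22 mm in this frame.
- board (a joint): Angle of the board above level, rad: 0 flat, at most 0.80. The board reaches 180 mm from the hinge axis towards the robot, is 110 mm wide, 12 mm thick. The hinge is stiff (friction 0.5 N m): it stays where it is left and yields to 1 to 5 N of push down near the free edge. With the block upright against the stop strip the board comes to rest on it at about 0.34 rad.
- board_edge (a point): Middle of the upper edge of the board's free end (on the upper face, 180 mm from the hinge axis).
- cork: Cork sanding block 45 x 70 x 30 mm lying on the bench, loose bystander. Origin: centre of the underside.
- rosin: Round dark cake of rosin, 43 mm across, 16 mm high, loose bystander. Origin: centre of the underside.
- jar: Varnish jar with a dark lid, 56 mm across, 87 mm high, loose bystander. Origin: centre of the underside.
- block: The same maple block, origin in the middle of one of its 76 x 44 mm side faces; use block_centre for its place and axes.
Mind the look-alikes: they are no part of the job. What is shaped like the block but purple or red is not meant.

How it is judged:
On the way, in this order (a step that is already met when the one before it is completed fails the run):
1. the block is drawn up clear of the slot (z of block_centre in the frame of slot above 0.06 m), for 0.1 s.
2. the block stands upright on the base on the near side of the stop strip, with the board still raised above it (x of block_centre in the frame of seat between -0.065 and -0.03 m and y of block_centre in the frame of seat between -0.025 and 0.025 m and z of block_centre in the frame of seat between 0.018 and 0.026 m and angle between the z axis of block_centre and the z axis of seat, either way round below 0.1 rad and linear speed of block below 0.03 m/s and value of joint board above 0.45 rad), for 0.2 s.
At the end, for the whole second after the job is handed in: The block stands upright (44 mm tall, within 0.1 rad) and lengthwise (within 0.12 rad) on the table's base, its far end within 4 mm of the stop strip and its centre within 20 mm of the middle line; the board rests on it (touching, at 0.315 to 0.366 rad), everything at rest (x of block_centre in the frame of seat between -0.042 and -0.034 m and y of block_centre in the frame of seat between -0.02 and 0.02 m and z of block_centre in the frame of seat between 0.018 and 0.026 m and angle between the z axis of block_centre and the z axis of seat, either way round below 0.1 rad and angle between the x axis of block_centre and the x axis of seat, either way round below 0.12 rad and value of joint board between 0.315 and 0.366 rad and contact force between block and board above 0.1 N and linear speed of block below 0.02 m/s and velocity of joint board below 0.05 rad/s).
It fails at once if the cork block is shifted by more than 30 mm (distance of cork from where it was at the start of the episode above 0.03 m).
It fails at once if the rosin is shifted by more than 30 mm (distance of rosin from where it was at the start of the episode above 0.03 m).
It fails at once if the varnish jar is shifted by more than 30 mm (distance of jar from where it was at the start of the episode above 0.03 m).
It also fails if it takes over 50 s, if anything falls off the work surface, if the arm or the gripper's body presses on something with over 40 N, if the wrist force passes 120 N, or if a joint passes its speed limit or range.

## Working session

There is one attempt and no reset: what is moved stays moved. The work goes in short steps, Python scripts to look and compute and a shell command to move; the robot and the scene stay as the last step left them, time stands still between calls to the robot, and variables do not carry over. Pictures are saved under pics/ and viewed, and the job is handed in when it is done.

```bash
mkdir -p pics; ls
python3 - <<'E'
from plant import r
import cv2,numpy as np
s=r.state(); print({k:np.round(v,3).tolist() for k,v in s.items()})
for n in ("scene","top"):
    d=r.get_image(n); cv2.imwrite(f"pics/{n}0.png",cv2.cvtColor(d["frame"],cv2.COLOR_RGB2BGR))
    print(n,np.round(d["camera_matrix"],1).tolist(),np.round(d["R"],4).tolist(),np.round(d["t"],4).tolist())
    for k in("slot","block","table","cork","rosin","jar","board_edge","block_centre","seat"):
        try: print(k,[(np.round(x["pixel"]).tolist(),round(x["conf"],2)) for x in r.look_for(n,k)])
        except Exception as e: print(k,e)
E
```

```text
pics
{'t': 0.0, 'joint_pos': [-1.413, 0.259, 1.536, -0.0, 1.348, -0.203], 'qvel': [0.001, -0.0, 0.001, 0.002, -0.001, 0.001], 'joint_efforts': [0.001, -44.603, -29.058, -0.0, 0.012, -0.0], 'position': [0.194, -0.514, 0.23], 'ee_rot': [-3.089, -0.563, -0.0], 'ft_force': [-0.086, 0.247, 0.407], 'wrist_torque': [-0.054, -0.046, 0.032], 'gripper_width': 0.086}
scene [[394.0, 0.0, 249.6], [0.0, 394.0, 198.3], [0.0, 0.0, 1.0]] [[-0.56, -0.8285, -0.001], [-0.3812, 0.2587, -0.8876], [0.7356, -0.4966, -0.4607]] [0.2907, 0.2675, 0.7822]
slot [([263.0, 176.0], 0.63)]
block [([238.0, 226.0], 0.93), ([256.0, 180.0], 0.65), ([270.0, 230.0], 0.62), ([304.0, 169.0], 0.62)]
table []
cork [([198.0, 235.0], 0.78)]
rosin [([237.0, 272.0], 0.45)]
jar []
board_edge []
block_centre [([269.0, 234.0], 0.98), ([301.0, 169.0], 0.87), ([256.0, 184.0], 0.78), ([235.0, 227.0], 0.6)]
seat [([204.0, 167.0], 0.64)]
top [[400.9, 0.0, 256.2], [0.0, 400.9, 191.6], [0.0, 0.0, 1.0]] [[0.008, -0.9998, -0.0158], [-0.9861, -0.0053, -0.1658], [0.1657, 0.0169, -0.986]] [-0.0168, 0.5113, 1.2908]
slot [([210.0, 182.0], 0.66), ([212.0, 176.0], 0.56), ([198.0, 329.0], 0.4)]
block [([249.0, 198.0], 0.76), ([211.0, 217.0], 0.7), ([249.0, 150.0], 0.53), ([213.0, 175.0], 0.46)]
table [([206.0, 321.0], 0.56), ([211.0, 177.0], 0.49)]
cork [([157.0, 262.0], 0.85)]
rosin [([222.0, 248.0], 0.45)]
jar [([141.0, 202.0], 0.86)]
board_edge [([200.0, 331.0], 0.94)]
block_centre [([209.0, 177.0], 0.79), ([211.0, 217.0], 0.71), ([249.0, 198.0], 0.61)]
seat [([204.0, 321.0], 0.96)]
```

View pics/scene0.png

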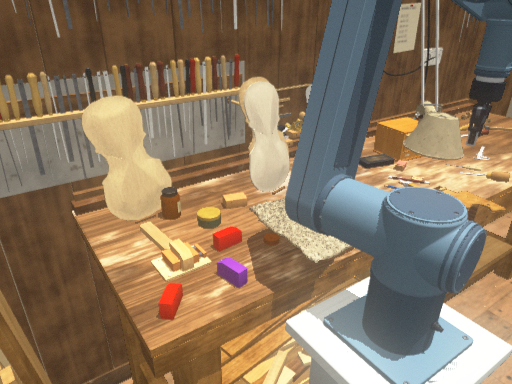

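View pics/top0.png

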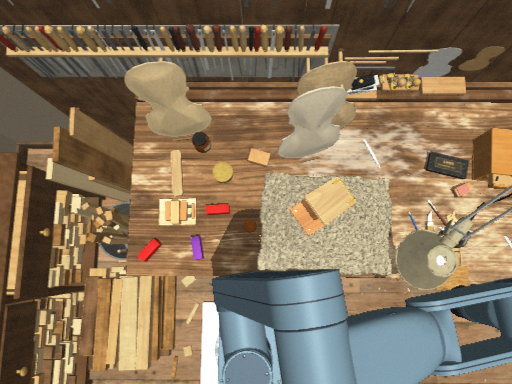

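Run:
```python
import cv2
a=cv2.imread("pics/top0.png")[120:300,120:390]; cv2.imwrite("pics/top0c.png",cv2.resize(a,None,fx=2.95,fy=2.95,interpolation=cv2.INTER_CUBIC))
a=cv2.imread("pics/scene0.png")[160:340,100:350]; cv2.imwrite("pics/scene0c.png",cv2.resize(a,None,fx=3.2,fy=3.2,interpolation=cv2.INTER_CUBIC))
```

```text
(no output)
```

View pics/top0c.png

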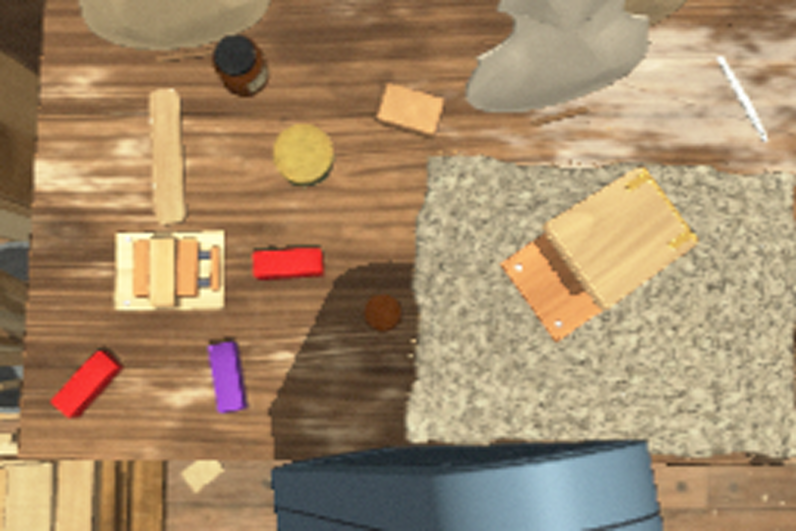

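View pics/scene0c.png

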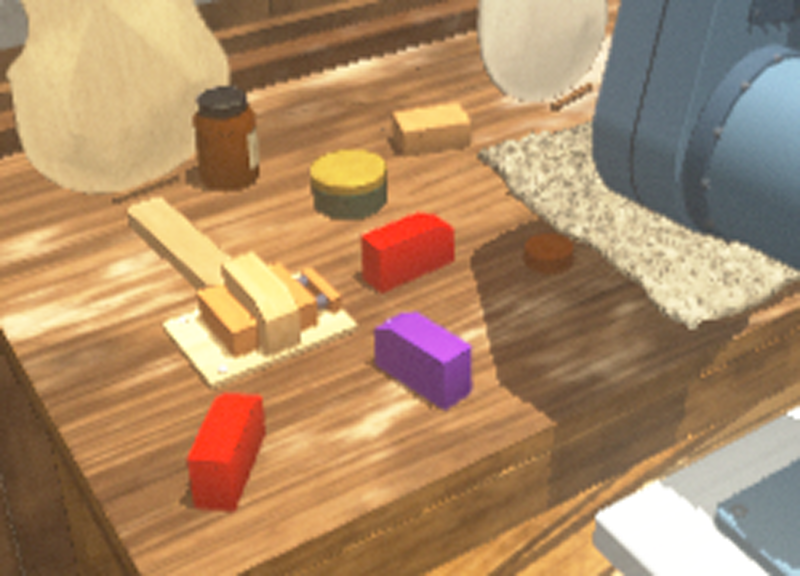

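Candidates for the block (top image, [row, col]): plain maple block in the slot (212,175); red (209,217); purple (246,197); red (250,149). The one wedged in the slot is maple, so I choose that one. Next I measure it.

```bash
cat > h.py <<'E'
import numpy as np,cv2
from scipy.spatial.transform import Rotation as Ro
from plant import r
def ray(d,px,st=None):
    K=d["camera_matrix"]; u=np.array([px[1],px[0],1.]); c=np.linalg.inv(K)@u
    if "R" in d:
        R=np.array(d["R"]);t=np.array(d["t"]); return -R.T@t, R.T@c
    T=np.array(d["tool_from_camera"]); Rw=Ro.from_rotvec(st["ee_rot"]).as_matrix()
    return Rw@T[:3,3]+np.array(st["position"]), Rw@T[:3,:3]@c
def onz(d,px,z,st=None):
    o,v=ray(d,px,st); return o+v*(z-o[2])/v[2]
def proj(d,X,st=None):
    X=np.atleast_2d(X).astype(float)
    if "R" in d: c=X@np.array(d["R"]).T+np.array(d["t"])
    else:
        T=np.array(d["tool_from_camera"]); Rw=Ro.from_rotvec(st["ee_rot"]).as_matrix()
        tl=(X-np.array(st["position"]))@Rw; c=(tl-T[:3,3])@T[:3,:3]
    p=c@np.array(d["camera_matrix"]).T; return p[:,:2]/p[:,2:]
def shot(n,name):
    s=r.state(); d=r.get_image(n); cv2.imwrite(f"pics/{name}.png",cv2.cvtColor(d["frame"],cv2.COLOR_RGB2BGR)); return d,s
E
python3 - <<'E'
from h import *
d=r.get_image("top")
c=lambda x,y:(120+y/2.95-.3,120+x/2.95-.3)
f=lambda n,x,y,z:print(n,np.round(onz(d,c(x,y),z),4))
for x,y in((115,231),(223,230),(224,309),(117,311)): f("slotbase",x,y,.008)
for x,y in((150,237),(174,237),(175,307),(151,306)): f("blktop",x,y,.052)
for x,y in((502,265),(558,340)): f("tabnear",x,y,.014)
for x,y in((643,168),(697,240)): f("hinge",x,y,.04)
for x,y in((547,235),(603,308)): f("edge(z.15)",x,y,.16)
for n,x,y,z in(("cork",410,108,.03),("rosin",383,312,.016),("jarlid",238,52,.087),("tin",303,152,.03),("red",288,262,.044),("purple",227,376,.044)): f(n,x,y,z)
E
```

```text
slotbase [0.4933 0.3204 0.008 ]
slotbase [0.4952 0.195  0.008 ]
slotbase [0.4038 0.1908 0.008 ]
slotbase [0.4007 0.3136 0.008 ]
blktop [0.4801 0.2691 0.052 ]
blktop [0.4803 0.2421 0.052 ]
blktop [0.402  0.2379 0.052 ]
blktop [0.4029 0.2646 0.052 ]
tabnear [ 0.4557 -0.1268  0.014 ]
tabnear [ 0.3708 -0.1895  0.014 ]
hinge [ 0.5641 -0.2853  0.04  ]
hinge [ 0.482  -0.3435  0.04  ]
edge(z.15) [ 0.4688 -0.163   0.16  ]
edge(z.15) [ 0.3946 -0.2186  0.16  ]
cork [ 0.6356 -0.0206  0.03  ]
rosin [0.4009 0.0085 0.016 ]
jarlid [0.6845 0.1713 0.087 ]
tin [0.5831 0.102  0.03  ]
red [0.4539 0.1146 0.044 ]
purple [0.3269 0.179  0.044 ]
```

```bash
python3 -m handwheel '[[[0.036,-0.045,0],[0,0,0],0.085],[[0.036,-0.045,0],[0,0,0],0.085],[[0.036,-0.045,0],[0,0,0],0.085],[[0.036,-0.045,0],[0,0,0],0.085],[[0.036,-0.045,0],[0,0,0],0.085],[[0.036,-0.045,0],[0,0,0],0.085],[[0.036,-0.045,0],[0,0,0],0.085],[[0.036,-0.045,0],[0,0,0],0.085],[[0.036,-0.045,0],[0,0,0],0.085],[[0.036,-0.045,0],[0,0,0],0.085]]'
cat >> h.py <<'E'
def show():
    s=r.state(); M=Ro.from_rotvec(s["ee_rot"]).as_matrix()
    print("t",round(s["t"],2),"p",np.round(s["position"],4),"xhead",round(np.degrees(np.arctan2(M[1,0],M[0,0])),1),"z",np.round(M[:,2],3),"y",np.round(M[:,1],3),"q",np.round(s["joint_pos"],2),"F",np.round(s["ft_force"],1),"g",round(float(s["gripper_width"]),4)); return s,M
def to(p,head,tilt):
    """needed shift in tool axes (now), and turn rotvec deg in tool axes"""
    s,M=show(); h=np.radians(head);a=np.radians(tilt)
    f=np.array([np.cos(h),np.sin(h),0]);up=np.array([0,0,1.])
    z=np.sin(a)*f-np.cos(a)*up; y=np.array([np.sin(h),-np.cos(h),0]); x=np.cross(y,z)
    T=np.stack([x,y,z],1)
    print("shift tool mm",np.round(M.T@(np.array(p)-s["position"])*1e3,1),"turn deg",np.round(np.degrees(Ro.from_matrix(M.T@T).as_rotvec()),2), "shift in final axes mm",np.round(T.T@(np.array(p)-s["position"])*1e3,1))
E
python3 - <<'E'
from h import *
to([.40,.25,.2],3,0)
E
```

```text
t: 2.3
position: [0.3685, 0.0242, 0.2191]
ee_rot: [3.056, 0.521, -0.035]
ft_force: [1.6, -0.7, -0.1]
gripper_width: 0.085
t 2.3 p [0.3685 0.0242 0.2191] xhead 19.3 z [-0.015 -0.044 -0.999] y [ 0.332 -0.943  0.037] q [-0.19 -0.06  1.92 -0.05  1.28  1.05] F [ 1.6 -0.7 -0.1] g 0.085
shift tool mm [ 105.  -203.1    8.6] turn deg [ 2.34  1.35 16.35] shift in final axes mm [  43.3 -223.9   19.1]
```

```bash
python3 -m handwheel '[[[0.021,-0.041,0],[0.5,0,4],0.085],[[0.018,-0.043,0],[0.5,0,4],0.085],[[0.015,-0.044,0],[0.5,0.5,4],0.085],[[0.012,-0.045,0],[0.5,0.5,4],0.085],[[0.010,-0.045,0],[0,0,0],0.085],[[0,0,0],[0,0,0],0.085]]'
python3 - <<'E'
from h import *
to([.40,.25,.2],3,0)
d,s=shot("wrist","w1")
for k in("slot","block"): print(k,[(np.round(x["pixel"]).tolist(),round(x["conf"],2)) for x in r.look_for("wrist",k)])
E
```

```text
t: 3.05
position: [0.4017, 0.2656, 0.2134]
ee_rot: [3.134, 0.088, -0.0]
ft_force: [0.2, -0.2, -0.2]
gripper_width: 0.0852
t 3.05 p [0.4017 0.2656 0.2134] xhead 3.2 z [ 0.    -0.006 -1.   ] y [ 0.056 -0.998  0.006] q [ 0.36  0.15  1.72 -0.01  1.28  1.87] F [ 0.2 -0.2 -0.2] g 0.0852
shift tool mm [-2.6 15.4 13.5] turn deg [0.36 0.01 0.22] shift in final axes mm [-2.6 15.5 13.4]
slot [([113.0, 254.0], 0.63)]
block [([233.0, 182.0], 0.87), ([118.0, 408.0], 0.85), ([126.0, 263.0], 0.73), ([231.0, 325.0], 0.68)]
```

View pics/w1.png

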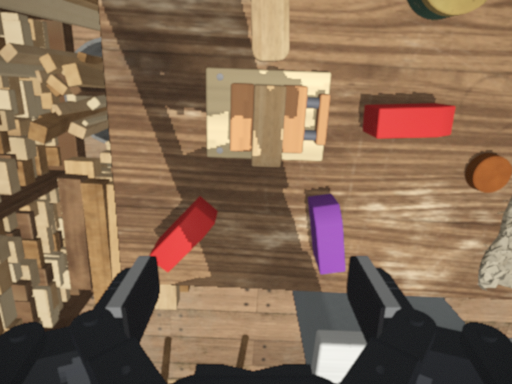

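The wrist view shows the maple block in the slot at about (row 120, col 268), with red at (120,408) and (233,182) and purple at (233,325). I take a closer crop.

Run:
```python
import cv2
a=cv2.imread("pics/w1.png")[60:175,195:345]; cv2.imwrite("pics/w1c.png",cv2.resize(a,None,fx=5,fy=5,interpolation=cv2.INTER_CUBIC))
```

```text
(no output)
```

View pics/w1c.png

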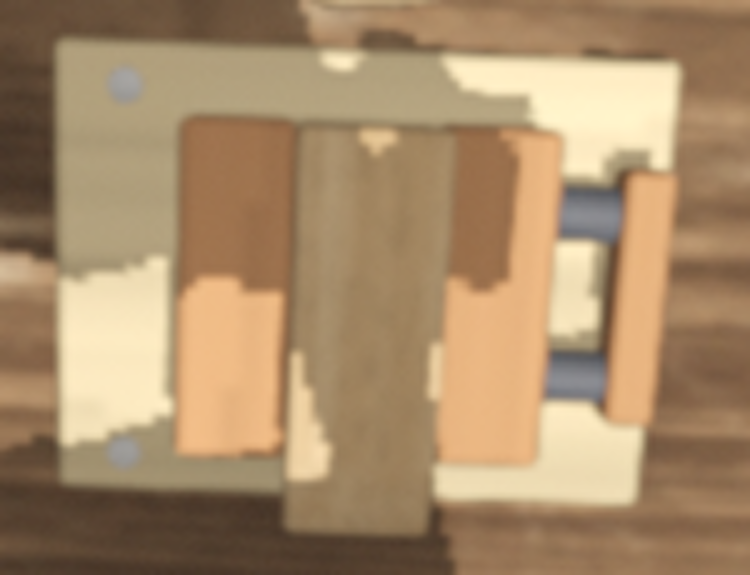

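Run:
```python
from h import *
s=r.state();d=r.get_image("wrist")
c=lambda x,y:(60+y/5-.4,195+x/5-.4)
P=[onz(d,c(x,y),.052,s) for x,y in((298,124),(453,128),(430,533),(284,531))]
print(np.round(P,4),np.mean(P,0)); f=(P[0]+P[1]-P[2]-P[3])/2; print(np.linalg.norm(f),np.degrees(np.arctan2(f[1],f[0])), np.linalg.norm(P[0]-P[1]),np.linalg.norm(P[2]-P[3]))
P=[onz(d,c(x,y),.034,s) for x,y in((180,118),(562,132),(538,463),(176,455))]; print("cheeks",np.round(P,4),np.mean(P,0))
P=[onz(d,c(x,y),.008,s) for x,y in((57,40),(681,62),(638,503),(60,486))]; print("base",np.round(P,4),np.mean(P,0))
```

```text
[[0.4789 0.2632 0.052 ]
 [0.4796 0.2361 0.052 ]
 [0.4064 0.2343 0.052 ]
 [0.4054 0.2619 0.052 ]] [0.44258298 0.2488724  0.052     ]
0.0733406133381842 1.2487777668119657 0.027148162826125685 0.027661366946300572
cheeks [[0.4783 0.2848 0.034 ]
 [0.4796 0.214  0.034 ]
 [0.4171 0.2121 0.034 ]
 [0.415  0.2836 0.034 ]] [0.44749832 0.24862202 0.034     ]
base [[0.491  0.3108 0.008 ]
 [0.4935 0.1875 0.008 ]
 [0.4038 0.1851 0.008 ]
 [0.4013 0.3095 0.008 ]] [0.44739819 0.24824352 0.008     ]
```

```bash
python3 -m handwheel '[[[-0.01,0.007,0],[0,9,0.5],0.06],[[-0.01,0.007,0],[0,9,0.5],0.06],[[-0.01,0.002,0],[0,9,0.5],0.06],[[0,0,0],[0,9,0.5],0.06],[[0,0,0],[0,9,0],0.06],[[0,0,0],[0,0,0],0.06]]' 100
python3 - <<'E'
from h import *
to([.4355-.08*.707,.249,.043+.08*.707],1.1,45)
E
```

```text
t: 4.0
position: [0.376, 0.2298, 0.2074]
ee_rot: [2.929, -0.006, 1.09]
ft_force: [-0.3, -0.7, 0.2]
gripper_width: 0.0601
t 4.0 p [0.376  0.2298 0.2074] xhead 0.2 z [ 0.654 -0.017 -0.757] y [-0.009 -1.     0.015] q [ 0.61 -0.15  2.27 -0.81  0.56  2.79] F [-0.3 -0.7  0.2] g 0.0601
shift tool mm [-68.2 -20.8  83.2] turn deg [ 1.72  4.19 -0.63] shift in final axes mm [-73.9 -19.2  78.6]
```

```bash
python3 -m handwheel '[[[-0.018,-0.0052,0.02],[0.8,2,-0.5],0.06],[[-0.018,-0.0052,0.02],[0.8,2,-0.2],0.06],[[-0.018,-0.0052,0.02],[0,0,0],0.06],[[-0.018,-0.0052,0.02],[0,0,0],0.06],[[0,0,0],[0,0,0],0.06]]'
python3 - <<'E'
from h import *
to([.4355-.08*.707,.249,.043+.08*.707],1.1,45)
d,s=shot("wrist","w2")
P=np.array([[.479,.2632,.052],[.4796,.2361,.052],[.404,.2343,.052],[.404,.2619,.052]]); print(np.round(proj(d,P,s)))
E
```

```text
t: 4.62
position: [0.394, 0.2231, 0.1467]
ee_rot: [-2.921, -0.074, -1.107]
ft_force: [0.2, 0.7, 0.2]
gripper_width: 0.06
t 4.62 p [0.394  0.2231 0.1467] xhead 2.9 z [ 0.662  0.033 -0.749] y [ 0.05  -0.999  0.001] q [ 0.49 -0.03  2.39 -1.21  0.31  3.11] F [0.2 0.7 0.2] g 0.06
shift tool mm [-41.5 -26.7  26.2] turn deg [-1.21  3.5   1.33] shift in final axes mm [-43.6 -26.2  23. ]
[[210. 179.]
 [242. 180.]
 [238. 270.]
 [202. 268.]]
```

View pics/w2.png

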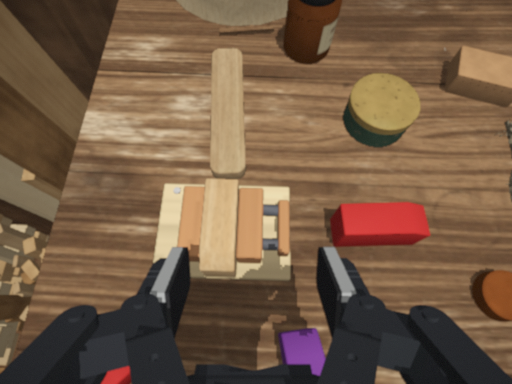

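```bash
python3 -m handwheel '[[[0,-0.012,0],[0,-5,0.3],0.06],[[0,-0.012,0],[0,-4,0.3],0.06],[[0,0,0],[0,0,0],0.06]]'
python3 - <<'E'
from h import *
to([.4315-.06*.53,.2488,.041+.06*.848],1.1,32)
E
```

```text
t: 5.05
position: [0.3945, 0.2419, 0.1486]
ee_rot: [-2.99, -0.063, -0.927]
ft_force: [-0.0, 0.8, 0.7]
gripper_width: 0.0603
t 5.05 p [0.3945 0.2419 0.1486] xhead 2.4 z [ 0.565  0.022 -0.825] y [ 0.042 -0.999  0.002] q [ 0.51 -0.02  2.27 -0.67  0.42  2.59] F [-0.   0.8  0.7] g 0.0603
shift tool mm [-27.6  -6.8  49.8] turn deg [-0.63 -2.46  1.12] shift in final axes mm [-25.5  -6.8  50.9]
```

```bash
python3 -m handwheel '[[[-0.012,-0.003,0.023],[-0.3,-1.2,0.5],0.06],[[-0.012,-0.003,0.023],[-0.3,-1.2,0.5],0.06],[[-0.002,-0.001,0.004],[0,0,0],0.06],[[0,0,0],[0,0,0],0.06]]'
python3 - <<'E'
from h import *
to([.4315-.06*.53,.2488,.041+.06*.848],1.1,32)
d,s=shot("wrist","w3")
P=np.array([[.479,.2632,.052],[.4796,.2361,.052],[.404,.2343,.052],[.404,.2619,.052]]); print(np.round(proj(d,P,s)))
E
```

```text
t: 5.55
position: [0.4, 0.2489, 0.0921]
ee_rot: [-3.013, -0.042, -0.876]
ft_force: [-0.2, 0.1, 0.6]
gripper_width: 0.06
t 5.55 p [0.4    0.2489 0.0921] xhead 1.7 z [ 0.536  0.011 -0.844] y [ 0.027 -1.     0.004] q [ 0.51  0.13  2.3  -0.91  0.33  2.87] F [-0.2  0.1  0.6] g 0.06
shift tool mm [-0.3  0.1  0. ] turn deg [-0.02 -0.41  0.49] shift in final axes mm [-0.3  0.1  0. ]
[[233. 139.]
 [274. 139.]
 [275. 256.]
 [230. 255.]]
```

View pics/w3.png

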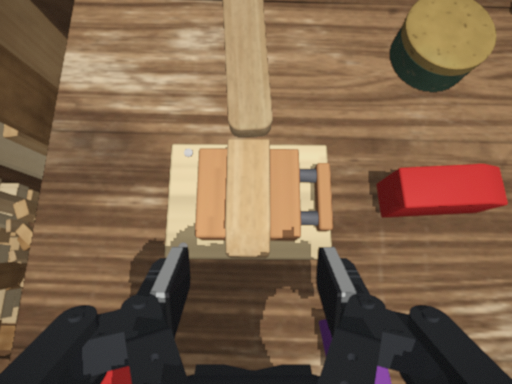

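```bash
python3 -m handwheel '[[[0,-0.002,0.022],[0,0,0],0.06],[[0,0,0.022],[0,0,0],0.06],[[0,0,0.008],[0,0,0],0.06],[[0,0,0],[0,0,0],0.06]]'
python3 - <<'E'
from h import *
to([.4315,.251,.041],1.1,32)
d,s=shot("wrist","w4")
print(np.round(proj(d,[s["position"]],s)))
E
```

```text
t: 6.1
position: [0.4302, 0.2523, 0.0563]
ee_rot: [-3.014, -0.051, -0.868]
ft_force: [-0.7, 0.2, -0.2]
gripper_width: 0.06
t 6.1 p [0.4302 0.2523 0.0563] xhead 2.0 z [ 0.532  0.014 -0.847] y [ 0.033 -0.999  0.004] q [ 0.47  0.25  2.28 -1.18  0.25  3.12] F [-0.7  0.2 -0.2] g 0.06
shift tool mm [-7.1  1.3 13.6] turn deg [-0.19 -0.13  0.78] shift in final axes mm [-7.1  1.3 13.7]
[[251. 260.]]
```

View pics/w4.png

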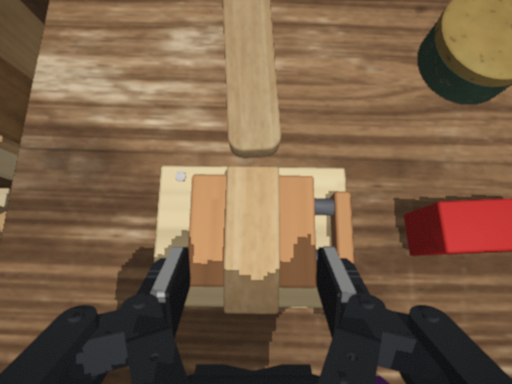

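Forward tilt runs joints 4 and 6 into their limits here. I'll grip with the tool tilted back toward the robot instead, at the block's far half. Since the block is symmetric, that end becomes the near end at the table.

```bash
python3 -m handwheel '[[[0,0,-0.03],[0,0,0],0.06],[[0,0,-0.04],[0,-5,0],0.06],[[0,0,-0.04],[0,-9,0],0.06],[[0.01,0,-0.01],[0,-10,0],0.06],[[0.02,0,0],[0,-10,0],0.06],[[0.02,0,0],[0,-10,0],0.06],[[0.02,0,0],[0,-10,0],0.06],[[0.02,0,0],[0,-10,0],0.06],[[0.01,0,0],[0,-9,0],0.06],[[0,0,0],[0,0,0],0.06]]'
python3 - <<'E'
from h import *
to([.4515+.06*.669,.251,.043+.06*.743],1.1,-42)
E
```

```text
t: 7.4
position: [0.4861, 0.2434, 0.1395]
ee_rot: [2.97, -0.016, -0.967]
ft_force: [0.5, -0.1, -0.4]
gripper_width: 0.0597
t 7.4 p [0.4861 0.2434 0.1395] xhead -1.1 z [-0.589 -0.014 -0.808] y [-0.004 -1.     0.021] q [0.19 0.71 1.2  0.1  1.85 1.77] F [ 0.5 -0.1 -0.4] g 0.0597
shift tool mm [34.9 -8.7 38.6] turn deg [ 0.08 -5.92 -1.79] shift in final axes mm [39.  -7.5 34.7]
```

```bash
python3 -m handwheel '[[[0.016,-0.004,0.016],[0,-3,-0.8],0.06],[[0.016,-0.004,0.016],[0,-3,-0.8],0.06],[[0.004,0,0.004],[0,0,0],0.06],[[0,0,0],[0,0,0],0.06]]'
python3 - <<'E'
from h import *
to([.4515+.06*.669,.251,.043+.06*.743],1.1,-42)
d,s=shot("wrist","w5")
e=np.array([np.cos(np.radians(1.1)),np.sin(np.radians(1.1)),0]);n=np.array([-e[1],e[0],0])
C=np.array([.4415,.251,.052]); print(np.round(proj(d,[C+38*.001*a*e+.014*b*n for a,b in((1,1),(1,-1),(-1,-1),(-1,1))],s)))
E
```

```text
t: 7.9
position: [0.4915, 0.2534, 0.0944]
ee_rot: [2.931, 0.025, -1.11]
ft_force: [-0.3, 0.2, 0.5]
gripper_width: 0.0596
t 7.9 p [0.4915 0.2534 0.0944] xhead 0.9 z [-0.662 -0.013 -0.749] y [ 0.017 -1.     0.001] q [0.2  0.83 1.14 0.12 1.88 1.74] F [-0.3  0.2  0.5] g 0.0596
shift tool mm [4.6 2.4 5. ] turn deg [-0.01 -0.53 -0.13] shift in final axes mm [4.6 2.4 5. ]
[[230. 192.]
 [278. 192.]
 [272. 239.]
 [236. 239.]]
```

View pics/w5.png

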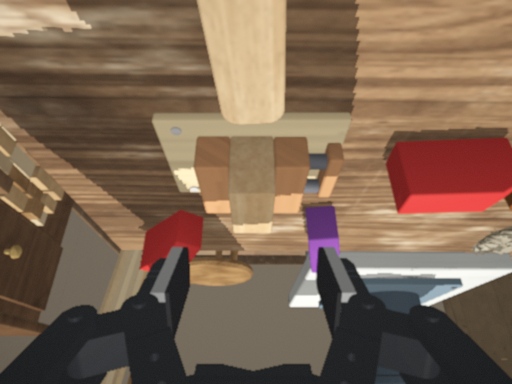

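Run:
```python
import cv2
a=cv2.imread("pics/w5.png")[100:250,150:360]; cv2.imwrite("pics/w5c.png",cv2.resize(a,None,fx=3.8,fy=3.8,interpolation=cv2.INTER_CUBIC))
```

```text
(no output)
```

View pics/w5c.png

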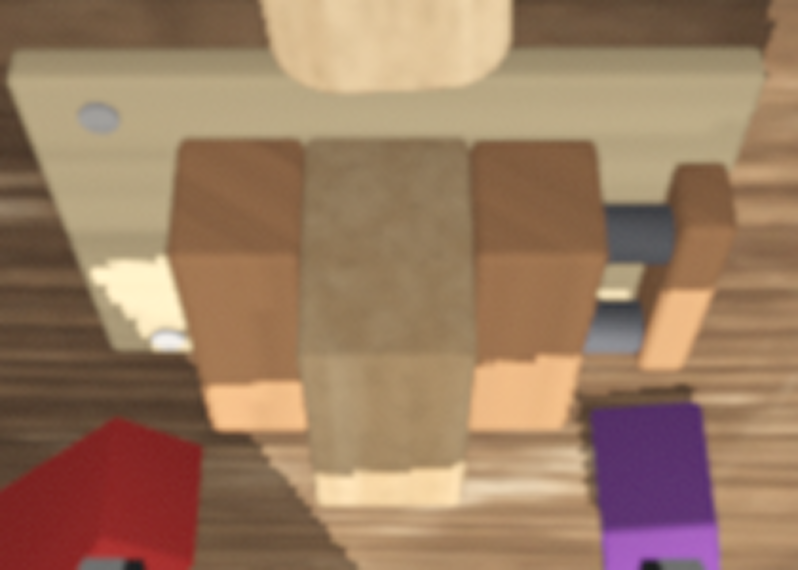

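```bash
python3 -m handwheel '[[[0.0035,0.0005,0.022],[0,-0.3,0],0.055],[[0.001,0,0.022],[0,0,0],0.055],[[0,0,0.013],[0,0,0],0.055],[[0,0,0.002],[0,0,0],0.055],[[0,0,0],[0,0,0],0.055]]'
python3 - <<'E'
from h import *
to([.4515,.2528,.043],1.1,-42)
E
```

```text
t: 8.57
position: [0.4575, 0.2535, 0.0549]
ee_rot: [2.94, 0.027, -1.092]
ft_force: [-0.3, -0.1, -1.0]
gripper_width: 0.0551
t 8.57 p [0.4575 0.2535 0.0549] xhead 1.1 z [-0.653 -0.011 -0.758] y [ 0.018 -1.    -0.001] q [0.21 0.81 1.28 0.13 1.75 1.74] F [-0.3 -0.1 -1. ] g 0.0551
shift tool mm [ 3.2  0.6 12.9] turn deg [-0.1  -1.26 -0.01] shift in final axes mm [ 3.5  0.6 12.8]
```

```bash
python3 -m handwheel '[[[0.002,0.0005,0.008],[0,-1,0],0.045],[[0.001,0,0.004],[0,0,0],0.045],[[0,0,0.001],[0,0,0],0.04],[[0,0,0],[0,0,0],0.04]]'
python3 - <<'E'
from h import *
to([.4515,.2528,.043],1.1,-42)
d,s=shot("wrist","w6")
E
```

```text
t: 9.07
position: [0.4521, 0.2529, 0.0427]
ee_rot: [2.931, 0.026, -1.116]
ft_force: [-0.5, -1.0, -0.1]
gripper_width: 0.0402
t 9.07 p [0.4521 0.2529 0.0427] xhead 1.1 z [-0.665 -0.011 -0.747] y [ 0.017 -1.    -0.001] q [0.21 0.83 1.29 0.13 1.74 1.73] F [-0.5 -1.  -0.1] g 0.0402
shift tool mm [-0.7  0.1  0.1] turn deg [-0.13 -0.3  -0.02] shift in final axes mm [-0.7  0.1  0.2]
```

View pics/w6.png

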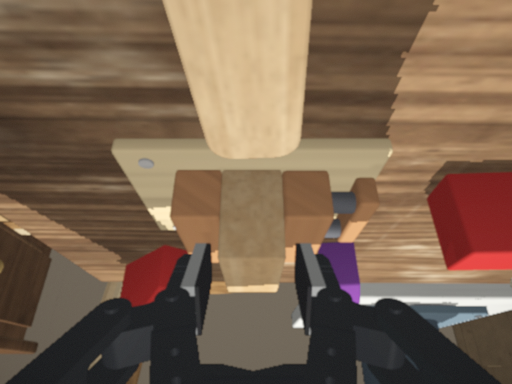

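The open fingers (inner edges at cols 211 and 296) straddle the block at cols 221–284, so I close.

```bash
python3 -m handwheel '[[[0,0,0],[0,0,0],0.034],[[0,0,0],[0,0,0],0.030],[[0,0,0],[0,0,0],0.02],[[0,0,0],[0,0,0],0.02],[[0,0,0],[0,0,0],0.02]]' 90
python3 - <<'E'
from h import *
to([.4515,.2528,.043],1.1,-42)
E
```

```text
t: 9.75
position: [0.4526, 0.2533, 0.0432]
ee_rot: [2.933, 0.027, -1.114]
ft_force: [0.4, 0.9, 0.3]
gripper_width: 0.0259
t 9.75 p [0.4526 0.2533 0.0432] xhead 1.1 z [-0.664 -0.01  -0.748] y [ 0.017 -1.    -0.002] q [0.21 0.83 1.29 0.13 1.74 1.73] F [0.4 0.9 0.3] g 0.0259
shift tool mm [-0.7  0.5  0.9] turn deg [-0.15 -0.4  -0.  ] shift in final axes mm [-0.7  0.5  0.9]
```

```bash
python3 -m handwheel '[[[-0.004,0,-0.0045],[0,0,0],0.02],[[-0.0053,0,-0.006],[0,0,0],0.02],[[-0.0053,0,-0.006],[0,0,0],0.02],[[-0.0053,0,-0.006],[0,0,0],0.02]]'
python3 - <<'E'
from h import *
show()
d,s=shot("wrist","w7")
E
```

```text
t: 10.25
position: [0.4525, 0.2532, 0.0721]
ee_rot: [2.932, 0.026, -1.114]
ft_force: [0.4, -0.3, -0.5]
gripper_width: 0.0258
t 10.25 p [0.4525 0.2532 0.0721] xhead 1.1 z [-0.664 -0.01  -0.748] y [ 0.017 -1.    -0.001] q [0.21 0.8  1.28 0.13 1.78 1.74] F [ 0.4 -0.3 -0.5] g 0.0258
```

View pics/w7.png

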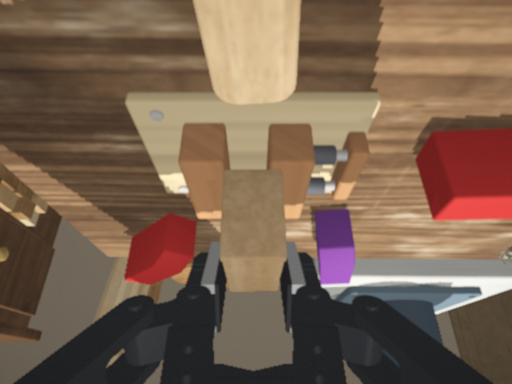

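Block is drawn out without slipping (same image position in the fingers). Now I lift and carry it.

```bash
python3 -m handwheel '[[[-0.02,0,-0.022],[0,0,0],0.02],[[-0.03,0,-0.034],[0,0,0],0.02],[[-0.03,0,-0.034],[0,0,0],0.02],[[-0.03,0,-0.034],[0,0,0],0.02],[[0,0.045,0],[-6,0,-6.7],0.02],[[0,0.05,0],[-6,0,-6.7],0.02],[[0.008,0.048,0.007],[-6,0,-6.7],0.02],[[0.015,0.044,0.013],[-6,0,-6.7],0.02],[[0.021,0.038,0.019],[-6,0,-6.7],0.02],[[0.026,0.03,0.023],[-6,0,-6.7],0.02]]'
python3 - <<'E'
from h import *
to([.401,-.141,.2],125.5,-42)
E
```

```text
t: 11.55
position: [0.5535, 0.0224, 0.1687]
ee_rot: [2.342, 1.252, -0.887]
ft_force: [0.1, 0.4, -0.4]
gripper_width: 0.0261
t 11.55 p [0.5535 0.0224 0.1687] xhead 56.1 z [-0.365 -0.556 -0.747] y [ 0.833 -0.554  0.005] q [ 0.16  0.67  1.26 -0.52  1.72  0.8 ] F [ 0.1  0.4 -0.4] g 0.0261
shift tool mm [-185.7  -36.4  123.1] turn deg [-45.9   -0.12 -51.66] shift in final axes mm [ -54.  -219.1    6.5]
```

```bash
python3 -m handwheel '[[[-0.046,-0.009,0.03],[0,0,0],0.02],[[-0.046,-0.009,0.03],[0,0,0],0.02],[[-0.046,-0.009,0.025],[0,0,0],0.02],[[0,0,0],[-6,0,-6.7],0.02],[[0,0,0],[-6.5,0,-7.3],0.02],[[0,0,0],[-6.5,0,-7.3],0.02],[[0,0,0],[-6.5,0,-7.3],0.02]]'
python3 - <<'E'
from h import *
to([.401,-.141,.2],125.5,-42)
E
```

```text
t: 12.42
position: [0.4343, -0.1013, 0.1996]
ee_rot: [1.701, 1.866, -0.663]
ft_force: [0.3, -0.9, -1.1]
gripper_width: 0.0256
t 12.43 p [ 0.4343 -0.1013  0.1996] xhead 95.5 z [ 0.054 -0.668 -0.742] y [ 0.996  0.089 -0.008] q [ 0.06  0.19  1.97 -0.83  1.14  0.39] F [ 0.3 -0.9 -1.1] g 0.0256
shift tool mm [-27.2 -36.7  24.4] turn deg [-2.068e+01 -2.000e-02 -2.227e+01] shift in final axes mm [ -9.9 -50.1   8.4]
```

Joint 4 would also hit its limit at the table with this tilt. I'll fit the kinematics from the logged poses to plan a feasible grasp.

```bash
cat > kin.py <<'E'
import numpy as np
from scipy.spatial.transform import Rotation as Ro
from scipy.optimize import least_squares
D=[([-1.413,.259,1.536,0,1.348,-.203],[.194,-.514,.23]),
([-.19,-.06,1.92,-.05,1.28,1.05],[.3685,.0242,.2191]),
([.36,.15,1.72,-.01,1.28,1.87],[.4017,.2656,.2134]),
([.61,-.15,2.27,-.81,.56,2.79],[.376,.2298,.2074]),
([.49,-.03,2.39,-1.21,.31,3.11],[.394,.2231,.1467]),
([.51,-.02,2.27,-.67,.42,2.59],[.3945,.2419,.1486]),
([.51,.13,2.3,-.91,.33,2.87],[.4,.2489,.0921]),
([.47,.25,2.28,-1.18,.25,3.12],[.4302,.2523,.0563]),
([.19,.71,1.2,.1,1.85,1.77],[.4861,.2434,.1395]),
([.2,.83,1.14,.12,1.88,1.74],[.4915,.2534,.0944]),
([.21,.81,1.28,.13,1.75,1.74],[.4575,.2535,.0549]),
([.21,.8,1.28,.13,1.78,1.74],[.4525,.2532,.0721]),
([.16,.67,1.26,-.52,1.72,.8],[.5535,.0224,.1687]),
([.06,.19,1.97,-.83,1.14,.39],[.4343,-.1013,.1996])]
def R(ax,a): return Ro.from_rotvec(np.array(ax)*a).as_matrix()
Z=[0,0,1.];Y=[0,1.,0]
def fk(q,p):
    a1,d1,L1,e,L2,L3,s3=p[:7]
    A=R(Z,q[0]); B=A@R(Y,q[1]); C=B@R(Y,q[2]); W=C@R(Z,s3*q[3])@R(Y,q[4]); T=W@R(Z,q[5])
    pos=A@[a1,0,d1]+B@[0,0,L1]+C@[e,0,L2]+W@[0,0,L3]
    return pos,T
if 0: pass
def fit():
    best=None
    for s in(1.,-1.):
        f=lambda x:np.concatenate([fk(q,list(x)+[s])[0]-p for q,p in D])
        o=least_squares(f,[.05,.3,.35,0,.35,.25],loss="soft_l1",f_scale=.01)
        if best is None or o.cost<best[0]: best=(o.cost,list(o.x)+[s],f(o.x))
    return best
LO=np.array([-3.14,-.91,.19,-1.22,.22,-3.12]);HI=np.array([3.14,2.08,2.58,4.36,2.71,3.12])
P=fit()
def RT(head,tilt):
    h=np.radians(head);a=np.radians(tilt);f=np.array([np.cos(h),np.sin(h),0])
    z=np.sin(a)*f-np.cos(a)*np.array([0,0,1.]);y=np.array([np.sin(h),-np.cos(h),0]);return np.stack([np.cross(y,z),y,z],1)
def ik(p,T,seeds=None,off=None):
    res=[]
    rng=np.random.default_rng(0)
    for k in range(30):
        q0=seeds if (seeds is not None and k==0) else rng.uniform(np.maximum(LO,[-1,-.5,1,-1.2,.3,-3]),np.minimum(HI,[1,1.2,2.5,4.3,2,3]))
        def f(q):
            a,b=fk(q,P[1]); return np.concatenate([(a-p)*5,(b@off-T)[:, :].ravel()])
        o=least_squares(f,np.clip(q0,LO+1e-3,HI-1e-3),bounds=(LO,HI))
        if o.cost<1e-4 and not any(np.allclose(o.x,x,atol=.05) for x in res): res.append(o.x)
    return res
E
python3 - <<'E'
from kin import *
from h import show
print(P[0],np.round(P[1],4),np.round(np.abs(P[2]).reshape(-1,3).max(1),3))
s,M=show()
a,b=fk(s["joint_pos"],P[1]); off=b.T@M; print(np.round(off,2))
E
```

```text
0.01322750375188872 [ 0.0972  0.13    0.3562 -0.0091  0.3074  0.1908  1.    ] [0.117 0.104 0.11  0.054 0.072 0.073 0.077 0.083 0.129 0.128 0.124 0.125
 0.031 0.025]
t 12.43 p [ 0.4343 -0.1013  0.1996] xhead 95.5 z [ 0.054 -0.668 -0.742] y [ 0.996  0.089 -0.008] q [ 0.06  0.19  1.97 -0.83  1.14  0.39] F [ 0.3 -0.9 -1.1] g 0.0256
[[-0. -1.  0.]
 [ 1. -0.  0.]
 [-0. -0.  1.]]
```

```bash
python3 - <<'E'
s=open('kin.py').read()
s=s.replace("a1,d1,L1,e,L2,L3,s3=p[:7]","a1,d1,L1,e,L2,L3,ly,s3=p[:8]").replace("A@[a1,0,d1]","A@[a1,ly,d1]").replace("[.05,.3,.35,0,.35,.25]","[.05,.3,.35,0,.35,.25,.1]")
open('kin.py','w').write(s)
E
cat > plan.py <<'E'
from kin import *
off=np.array([[0,-1.,0],[1,0,0],[0,0,1]])
S=np.array([.471,-.239]);H=np.array([np.cos(np.radians(-54.5)),np.sin(np.radians(-54.5))])
def tab(x,z): return np.append(S+x*H,z+.006)
E
python3 - <<'E'
from plan import *
print(P[0],np.round(P[1],4),np.round(np.abs(P[2]).reshape(-1,3).max(1),3))
for nm,x,z,tilts in(("place",-88,.044,(10,20,30)),("cur place",-70,.044,(42,)),("cur final",-52,.044,(42,)),("push",-85,.02,(15,20,25,30))):
  for t in tilts:
    for hd,tt in((-54.5,t),(125.5,-t)):
      print(nm,t,hd,[np.round(q,2).tolist() for q in ik(tab(x*1e-3,z),RT(hd,tt),off=off)])
E
```

```text
6.62930277770869e-05 [0.004  0.2192 0.5335 0.0593 0.421  0.3543 0.1102 1.    ] [0.001 0.002 0.004 0.002 0.002 0.003 0.003 0.001 0.003 0.001 0.003 0.002
 0.003 0.003]
place 10 -54.5 [[-0.57, 0.24, 2.12, -0.11, 0.63, 2.03]]
place 10 125.5 [[-0.57, 0.24, 2.12, -0.11, 0.63, -1.11]]
place 20 -54.5 [[-0.51, 0.2, 2.23, -0.37, 0.41, 2.33]]
place 20 125.5 [[-0.51, 0.2, 2.23, -0.37, 0.41, -0.81]]
place 30 -54.5 [[-0.43, 0.21, 2.34, -1.1, 0.28, 3.12], [-0.43, 0.21, 2.35, -1.14, 0.28, -3.12]]
place 30 125.5 [[-0.43, 0.21, 2.35, -1.14, 0.28, 0.02]]
cur place 42 -54.5 [[-0.35, 0.32, 2.44, 4.16, 0.46, -2.06]]
cur place 42 125.5 [[-0.35, 0.32, 2.44, 4.16, 0.46, 1.08]]
cur final 42 -54.5 [[-0.38, 0.33, 2.42, 4.13, 0.44, -2.07]]
cur final 42 125.5 [[-0.38, 0.33, 2.42, 4.13, 0.44, 1.07]]
push 15 -54.5 [[-0.55, 0.27, 2.19, -0.24, 0.45, 2.18]]
push 15 125.5 [[-0.55, 0.27, 2.19, -0.24, 0.45, -0.96]]
push 20 -54.5 [[-0.51, 0.26, 2.25, -0.45, 0.34, 2.41]]
push 20 125.5 [[-0.51, 0.26, 2.25, -0.45, 0.34, -0.73]]
push 25 -54.5 [[-0.47, 0.26, 2.31, -0.85, 0.26, 2.84]]
push 25 125.5 [[-0.47, 0.26, 2.31, -0.85, 0.26, -0.3]]
push 30 -54.5 []
push 30 125.5 []
```

Run:
```python
from plan import *
for nm,p,h,t in(("setdown",[.51,.041,.036],90,-42),("regrasp",[.51,.058,.03],90,-20),("regrasp25",[.51,.058,.03],90,-25),("carry",[.51,.0,.2],90,-20),("carry2",[.40,-.1,.2],125.5,-20),("carry3",[.40,-.1,.1],125.5,-20)):
   print(nm,[np.round(q,2).tolist() for q in ik(np.array(p),RT(h,t),off=off)])
from h import to
to([.51,.041,.10],90,-42)
```

```text
setdown [[0.31, 0.64, 1.74, -0.77, 1.16, 0.78]]
regrasp [[0.13, 0.49, 1.81, -0.44, 0.93, 0.41]]
regrasp25 [[0.19, 0.52, 1.79, -0.52, 0.98, 0.52]]
carry [[0.02, 0.26, 1.67, -0.37, 1.24, 0.15]]
carry2 [[-0.35, -0.11, 2.08, -0.25, 0.9, -0.84]]
carry3 [[-0.35, 0.05, 2.23, -0.35, 0.6, -0.7]]
t 12.43 p [ 0.4343 -0.1013  0.1996] xhead 95.5 z [ 0.054 -0.668 -0.742] y [ 0.996  0.089 -0.008] q [ 0.06  0.19  1.97 -0.83  1.14  0.39] F [ 0.3 -0.9 -1.1] g 0.0256
shift tool mm [166.5  88.9 -17.1] turn deg [3.09 0.12 4.1 ] shift in final axes mm [172.4  75.7 -21.2]
```

```bash
python3 -m handwheel '[[[0.042,0.022,-0.004],[1,0,1.3],0.02],[[0.042,0.022,-0.004],[1,0,1.3],0.02],[[0.042,0.022,-0.005],[1,0,1.3],0.02],[[0.03,0.016,-0.004],[0,0,0],0.02],[[0,0,0],[0,0,0],0.02]]'
python3 - <<'E'
from h import *
to([.51,.041,.05],90,-42)
d,s=shot("wrist","w8");d,s=shot("scene","s8");d,s=shot("top","t8")
E
```

```text
t: 13.05
position: [0.507, 0.0308, 0.1136]
ee_rot: [1.798, 1.78, -0.69]
ft_force: [-0.0, -0.7, -0.4]
gripper_width: 0.0256
t 13.05 p [0.507  0.0308 0.1136] xhead 89.2 z [-0.    -0.674 -0.739] y [ 1.    -0.008  0.007] q [ 0.29  0.52  1.72 -0.74  1.26  0.67] F [-0.  -0.7 -0.4] g 0.0256
shift tool mm [50.4  2.5 40.1] turn deg [-0.02  0.37 -0.59] shift in final axes mm [50.1  3.  40.4]
```

View pics/w8.png

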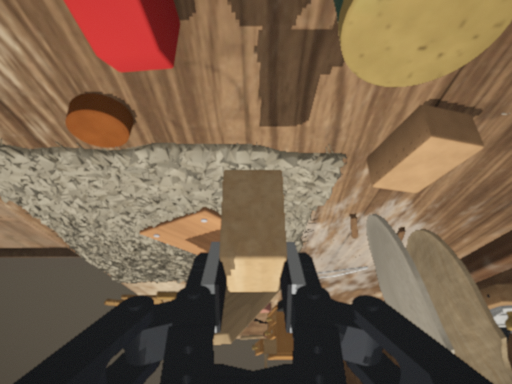

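View pics/s8.png

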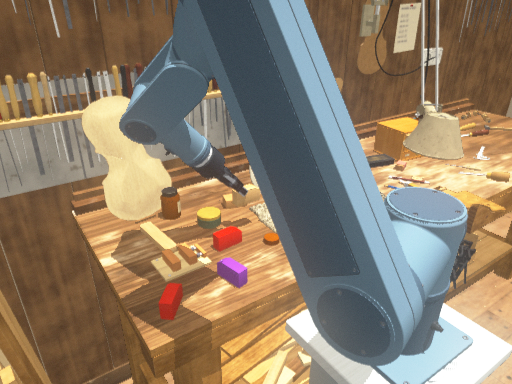

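View pics/t8.png

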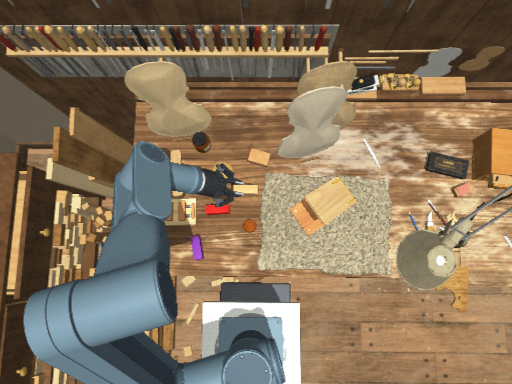

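```bash
python3 - <<'E'
from h import *
s=r.state();d=r.get_image("wrist")
for px in((146,200),(152,320),(118,100)): print(px,np.round(onz(d,px,.0,s),3))
d=r.get_image("top")
for px in((172,265),(265,260),(225,262)): print(px,np.round(onz(d,px,.006),3))
E
python3 -m handwheel '[[[0.024,0.002,0.018],[0,0.3,-0.3],0.02],[[0.024,0.001,0.018],[0,0,0],0.02],[[0.004,0,0.005],[0,0,0],0.02],[[0,0,0],[0,0,0],0.02]]'
python3 - <<'E'
from h import *
to([.51,.046,.036],90,-42)
E
```

```text
(146, 200) [ 0.464 -0.038  0.   ]
(152, 320) [ 0.565 -0.049  0.   ]
(118, 100) [ 0.395 -0.003  0.   ]
(172, 265) [ 0.586 -0.043  0.006]
(265, 260) [ 0.271 -0.027  0.006]
(225, 262) [ 0.404 -0.033  0.006]
t: 13.8
position: [0.5101, 0.0372, 0.0531]
ee_rot: [1.804, 1.779, -0.682]
ft_force: [-0.0, -0.2, 0.3]
gripper_width: 0.0255
t 13.8 p [0.5101 0.0372 0.0531] xhead 88.9 z [ 0.001 -0.67  -0.743] y [ 1.    -0.01   0.011] q [ 0.3   0.61  1.74 -0.76  1.18  0.76] F [-0.  -0.2  0.3] g 0.0255
shift tool mm [18.  -0.4  6.8] turn deg [ 0.07  0.04 -0.82] shift in final axes mm [18.  -0.1  6.8]
```

```bash
python3 -m handwheel '[[[0.012,0,0.003],[0.3,0,-0.6],0.02],[[0.005,0,0.003],[0,0,0],0.02],[[0.001,0,0.001],[0,0,0],0.02],[[0,0,0],[0,0,0],0.02]]'
python3 - <<'E'
from h import *
to([.51,.046,.035],90,-42)
E
```

```text
t: 14.3
position: [0.5114, 0.0464, 0.0372]
ee_rot: [1.8, 1.788, -0.688]
ft_force: [-0.6, -0.3, 0.0]
gripper_width: 0.0252
t 14.3 p [0.5114 0.0464 0.0372] xhead 89.5 z [-0.002 -0.669 -0.743] y [ 1.    -0.006  0.003] q [ 0.32  0.65  1.73 -0.76  1.17  0.78] F [-0.6 -0.3  0. ] g 0.0252
shift tool mm [ 1.2 -1.4  1.9] turn deg [-0.11  0.   -0.34] shift in final axes mm [ 1.2 -1.4  1.9]
```

```bash
python3 -m handwheel '[[[0.001,0,0.001],[0,0,0],0.02],[[0.0007,0,0.0007],[0,0,0],0.02],[[0,0,0],[0,0,0],0.02]]'
python3 -m handwheel '[[[0.0007,0,0.0007],[0,0,0],0.02],[[0,0,0],[0,0,0],0.02]]'
```

```text
t: 14.68
position: [0.5116, 0.0464, 0.0352]
ee_rot: [1.8, 1.787, -0.688]
ft_force: [-0.1, 0.3, -1.0]
gripper_width: 0.0255
t: 14.92
position: [0.5117, 0.0463, 0.0353]
ee_rot: [1.799, 1.786, -0.688]
ft_force: [0.3, -1.1, -1.3]
gripper_width: 0.0257
```

```bash
python3 -m handwheel '[[[0,0,0],[0,0,0],0.034],[[0,0,0],[0,0,0],0.045],[[0,0,0],[0,0,0],0.055],[[0,0,0],[0,0,0],0.055]]'
python3 -m handwheel '[[[0,0,-0.03],[0,0,0],0.055],[[0,0,-0.03],[0,0,0],0.055],[[0,0,-0.02],[0,0,0],0.055],[[0,0,0],[0,0,0],0.055]]'
python3 - <<'E'
from h import *
to([.51,.065,.09],90,-20)
d,s=shot("wrist","w9")
E
```

```text
t: 15.42
position: [0.5118, 0.0463, 0.0349]
ee_rot: [1.799, 1.786, -0.688]
ft_force: [-0.4, -0.3, 0.3]
gripper_width: 0.0553
t: 15.92
position: [0.5115, 0.1007, 0.0952]
ee_rot: [1.8, 1.787, -0.691]
ft_force: [-0.5, -0.2, -0.4]
gripper_width: 0.0551
t 15.93 p [0.5115 0.1007 0.0952] xhead 89.5 z [-0.003 -0.67  -0.742] y [ 1.    -0.007  0.002] q [ 0.4   0.6   1.62 -0.69  1.33  0.72] F [-0.5 -0.2 -0.4] g 0.0551
shift tool mm [-23.   -1.2  27.8] turn deg [-0.11 22.09 -0.39] shift in final axes mm [-31.8  -1.5  17.1]
```

View pics/w9.png

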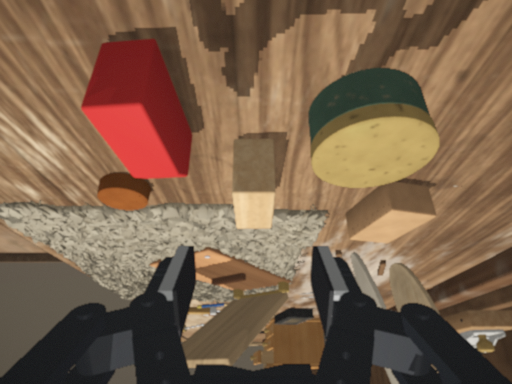

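Run:
```python
from h import *
import cv2
s=r.state();d=r.get_image("wrist"); cv2.imwrite("pics/w9b.png",cv2.cvtColor(d["frame"],cv2.COLOR_RGB2BGR))
a=cv2.imread("pics/w9b.png")[125:240,215:295]; cv2.imwrite("pics/w9c.png",cv2.resize(a,None,fx=5,fy=5,interpolation=cv2.INTER_CUBIC))
C=np.array([.5115,.0354,.044]); print(np.round(proj(d,[C+[.014*a,.038*b,0] for b in(1,-1) for a in(-1,1)],s),1))
for px in((197,234),(197,274),(228,236),(228,271)): print(np.round(onz(d,px,.044,s),4))
print(np.round([np.array([1,0,0])],1))
```

```text
[[230.  190.2]
 [274.3 190.1]
 [236.1 234.4]
 [269.8 234.3]]
[0.4995 0.0642 0.044 ]
[0.5257 0.0641 0.044 ]
[0.4981 0.0112 0.044 ]
[0.5259 0.0111 0.044 ]
[[1 0 0]]
```

View pics/w9c.png

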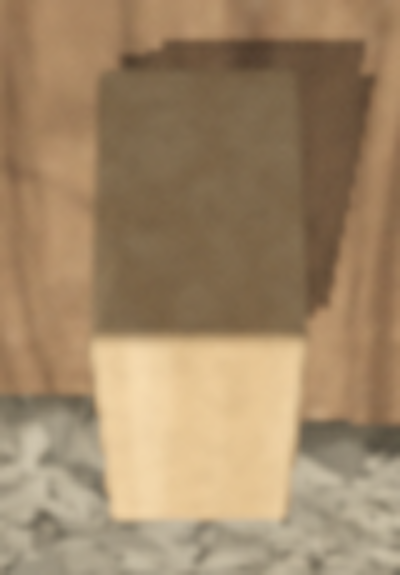

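```bash
python3 -m handwheel '[[[-0.004,0,0.003],[0,7.5,0],0.055],[[-0.006,0,0.005],[0,7.5,0],0.055],[[-0.004,0,0.003],[0,7,0],0.055],[[0,0,0],[0,0,0],0.055]]'
python3 - <<'E'
from h import *
to([.5125,.086,.086],89.5,-20)
E
```

```text
t: 16.52
position: [0.5075, 0.079, 0.0881]
ee_rot: [2.046, 2.03, -0.364]
ft_force: [-0.3, -0.6, -0.6]
gripper_width: 0.055
t 16.52 p [0.5075 0.079  0.0881] xhead 89.6 z [-0.011 -0.338 -0.941] y [ 1.    -0.009 -0.008] q [ 0.17  0.42  1.74 -0.38  1.08  0.38] F [-0.3 -0.6 -0.6] g 0.055
shift tool mm [ 7.4  4.9 -0.4] turn deg [-0.45 -0.27  0.12] shift in final axes mm [ 7.4  4.9 -0.4]
```

```bash
python3 -m handwheel '[[[0.007,0.005,0.01],[-0.4,0,0],0.055],[[0,0,0.022],[0,0,0],0.055],[[0,0,0],[0,0,0],0.055]]'
python3 - <<'E'
from h import *
to([.5125,.062,.020],89.5,-20)
d,s=shot("wrist","w10")
E
```

```text
t: 16.9
position: [0.5111, 0.0753, 0.0513]
ee_rot: [2.04, 2.029, -0.365]
ft_force: [-0.9, -0.9, 0.1]
gripper_width: 0.0547
t 16.9 p [0.5111 0.0753 0.0513] xhead 89.7 z [-0.007 -0.342 -0.94 ] y [ 1.    -0.006 -0.005] q [ 0.16  0.47  1.77 -0.41  1.    0.41] F [-0.9 -0.9  0.1] g 0.0547
shift tool mm [-1.8  1.7 34. ] turn deg [-0.25 -0.03  0.23] shift in final axes mm [-1.8  1.5 34. ]
```

View pics/w10.png

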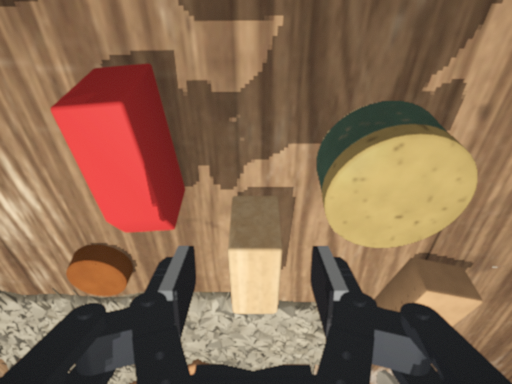

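```bash
python3 -m handwheel '[[[-0.001,0.0015,0.015],[0,0,0],0.055],[[-0.001,0,0.015],[0,0,0],0.055],[[0,0,0.004],[0,0,0],0.045],[[0,0,0],[0,0,0],0.036]]'
python3 - <<'E'
from h import *
to([.5125,.062,.020],89.5,-20)
d,s=shot("wrist","w11")
E
```

```text
t: 17.45
position: [0.5137, 0.0627, 0.0186]
ee_rot: [2.037, 2.03, -0.363]
ft_force: [-0.3, -1.6, -0.1]
gripper_width: 0.0359
t 17.45 p [0.5137 0.0627 0.0186] xhead 89.9 z [-0.005 -0.342 -0.94 ] y [ 1.    -0.004 -0.004] q [ 0.14  0.52  1.8  -0.44  0.92  0.43] F [-0.3 -1.6 -0.1] g 0.0359
shift tool mm [-1.1 -1.2 -1.1] turn deg [-0.1  -0.02  0.33] shift in final axes mm [-1.1 -1.2 -1.1]
```

View pics/w11.png

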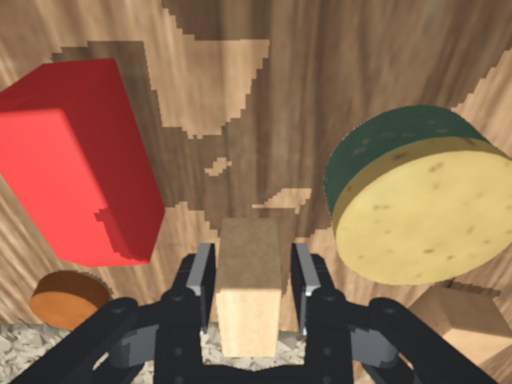

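```bash
python3 -m handwheel '[[[0,0,0],[0,0,0],0.03],[[0,0,0],[0,0,0],0.02],[[0,0,0],[0,0,0],0.02],[[0,0,0],[0,0,0],0.02]]' 60
python3 -m handwheel '[[[-0.006,0,-0.0164],[0,0,0],0.02],[[-0.011,0,-0.031],[0,0,0],0.02],[[-0.015,0,-0.042],[0,0,0],0.02],[[-0.015,0,-0.042],[0,0,0],0.02],[[-0.01,0,-0.028],[0,0,0],0.02],[[0,0,0],[0,0,0],0.02]]'
python3 - <<'E'
from h import *
from plan import *
show()
d,s=shot("wrist","w12");d,s=shot("top","t12")
import cv2
a=cv2.imread("pics/t12.png")[160:260,270:390]; cv2.imwrite("pics/t12c.png",cv2.resize(a,None,fx=6,fy=6,interpolation=cv2.INTER_CUBIC))
E
```

```text
t: 18.0
position: [0.5146, 0.0631, 0.0199]
ee_rot: [2.037, 2.029, -0.359]
ft_force: [0.4, -0.3, -0.4]
gripper_width: 0.0264
t: 18.75
position: [0.5147, 0.0642, 0.1999]
ee_rot: [2.036, 2.029, -0.355]
ft_force: [-0.1, 0.0, -1.4]
gripper_width: 0.0268
t 18.75 p [0.5147 0.0642 0.1999] xhead 89.8 z [ 0.001 -0.34  -0.941] y [ 1.    -0.003  0.002] q [ 0.14  0.29  1.62 -0.36  1.29  0.25] F [-0.1  0.  -1.4] g 0.0268
```

View pics/w12.png

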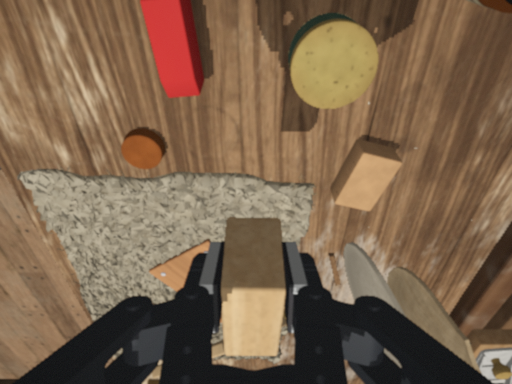

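View pics/t12c.png

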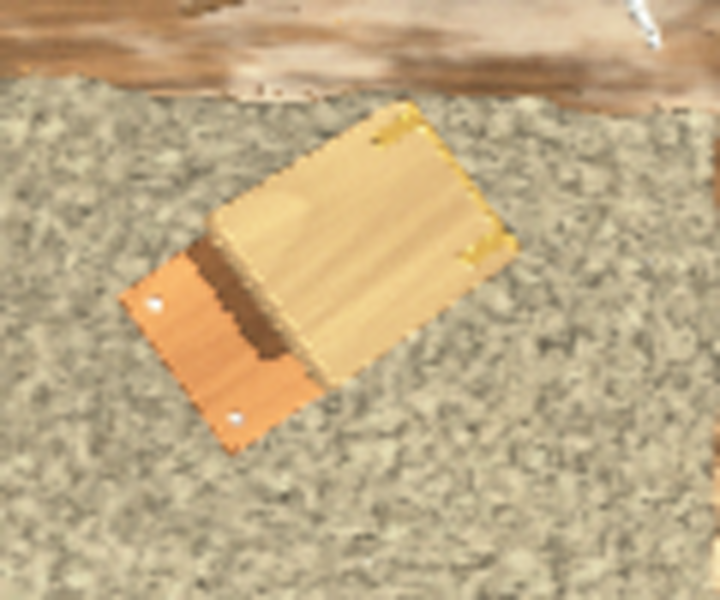

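```bash
cat > tabfit.py <<'E'
from h import *
from scipy.optimize import least_squares
def model(v):
    x,y,yaw,th=v; c,s=np.cos(yaw),np.sin(yaw); L=[]
    def w(a,b,z): return [x+c*a-s*b,y+s*a+c*b,z+.006]
    L+= [w(-.1,.055,.008),w(-.1,-.055,.008)]
    for d in(.18,0.):
        for b in(.055,-.055): L.append(w(.09-d*np.cos(th)-.012*np.sin(th),b,.02+d*np.sin(th)+.012*np.cos(th)))
    return np.array(L)
E
python3 - <<'E'
from tabfit import *
d=r.get_image("top")
cr=np.array([(118,297),(235,455),(212,225),(335,388),(412,100),(520,248)])
px=cr/6-.42+[270,160]
f=lambda v:(proj(d,model(v))-px).ravel()
for th in (.5,.7):
    o=least_squares(f,[.471,-.239,-.95,th]); print(o.cost,np.round(o.x,4),np.degrees(o.x[2]),np.round(o.fun,1))
o=least_squares(lambda v:f(v)[:8],[.471,-.239,-.95,th]); print(o.cost,np.round(o.x,4),np.degrees(o.x[2]))
print(-np.array(d["R"]).T@d["t"])
E
```

```text
10.088866798436705 [ 0.4736 -0.2445 -0.9551  0.633 ] -54.721784132734406 [ 1.9 -1.   1.6 -0.5 -0.8 -1.3  0.1  1.  -2.3 -0.  -0.4  1.9]
10.088866798433823 [ 0.4736 -0.2445 -0.9551  0.633 ] -54.72178320625399 [ 1.9 -1.   1.6 -0.5 -0.8 -1.3  0.1  1.  -2.3 -0.  -0.4  1.9]
2.1621395021029746 [ 0.4705 -0.2392 -0.9487  0.6853] -54.35420009841085
[ 0.2904762  -0.03585306  1.35731503]
```

Run:
```python
from h import *
to([.395,-.133,.2],125.6,-20)
```

```text
t 18.9 p [0.5125 0.0639 0.1957] xhead 89.9 z [-0.007 -0.341 -0.94 ] y [ 1.    -0.003 -0.006] q [ 0.14  0.3   1.63 -0.36  1.29  0.25] F [ 0.4 -0.2 -0.7] g 0.0271
shift tool mm [-186.7 -116.8   63.8] turn deg [-12.53  -0.2  -33.52] shift in final axes mm [ -87.6 -210.1   27.3]
```

```bash
python3 -m handwheel '[[[-0.04,-0.025,0.0135],[0,0,0],0.02],[[-0.04,-0.025,0.0135],[0,0,0],0.02],[[-0.04,-0.025,0.0135],[0,0,0],0.02],[[-0.04,-0.025,0.0135],[0,0,0],0.02],[[0,0,0],[-3.2,0,-8.6],0.02],[[0,0,0],[-3.2,0,-8.6],0.02],[[0,0,0],[-3.2,0,-8.6],0.02],[[0,0,0],[-3.2,0,-8.6],0.02],[[0,0,0],[0,0,0],0.02]]'
python3 - <<'E'
from h import *
to([.395,-.133,.2],125.6,-20)
to([.395,-.133,.09],125.6,-20)
E
```

```text
t: 20.02
position: [0.3988, -0.1071, 0.1843]
ee_rot: [1.257, 2.562, -0.23]
ft_force: [-0.4, -0.4, -1.1]
gripper_width: 0.027
t 20.02 p [ 0.3988 -0.1071  0.1843] xhead 127.9 z [ 0.177 -0.262 -0.949] y [ 0.793  0.609 -0.02 ] q [-0.38 -0.08  2.09 -0.23  0.88 -0.91] F [-0.4 -0.4 -1.1] g 0.027
shift tool mm [-22.1 -19.1  -8.8] turn deg [-0.46 -1.59  2.2 ] shift in final axes mm [-23.1 -18.2  -8.3]
t 20.02 p [ 0.3988 -0.1071  0.1843] xhead 127.9 z [ 0.177 -0.262 -0.949] y [ 0.793  0.609 -0.02 ] q [-0.38 -0.08  2.09 -0.23  0.88 -0.91] F [-0.4 -0.4 -1.1] g 0.027
shift tool mm [ 12.5 -16.9  95.5] turn deg [-0.46 -1.59  2.2 ] shift in final axes mm [ 14.5 -18.2  95. ]
```

```bash
python3 -m handwheel '[[[-0.012,-0.01,0],[-0.4,-1.5,2],0.02],[[0.008,-0.008,0.03],[0,0,0],0.02],[[0.008,0,0.03],[0,0,0],0.02],[[0.008,0,0.025],[0,0,0],0.02],[[0,0,0],[0,0,0],0.02]]'
python3 - <<'E'
from h import *
to([.395,-.133,.07],125.6,-20)
d,s=shot("wrist","w13")
from tabfit import *
v=[.4705,-.2392,np.radians(-54.4),.685]; print(np.round(proj(d,model(v),s)))
d,s=shot("top","t13"); d,s=shot("scene","s13")
E
```

```text
t: 20.65
position: [0.393, -0.1317, 0.0946]
ee_rot: [1.318, 2.507, -0.23]
ft_force: [-0.3, 0.3, -0.9]
gripper_width: 0.0267
t 20.65 p [ 0.393  -0.1317  0.0946] xhead 124.6 z [ 0.187 -0.277 -0.943] y [ 0.824  0.567 -0.002] q [-0.45  0.06  2.24 -0.32  0.57 -0.81] F [-0.3  0.3 -0.9] g 0.0267
shift tool mm [ 6.1  0.9 23.9] turn deg [-0.5  -0.48 -0.98] shift in final axes mm [ 6.3  0.8 23.9]
[[329. 198.]
 [180. 200.]
 [365. 438.]
 [145. 439.]
 [310. 348.]
 [203. 348.]]
```

View pics/w13.png

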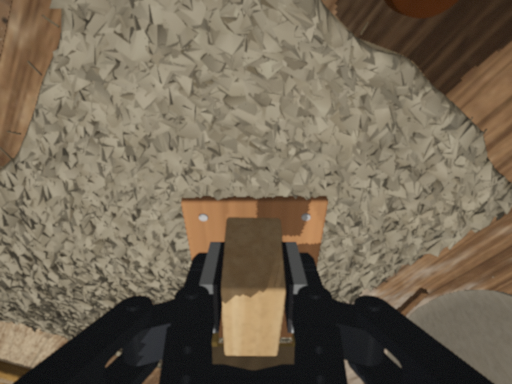

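View pics/t13.png

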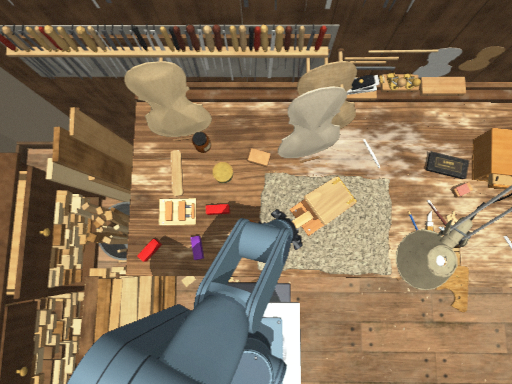

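```bash
python3 -m handwheel '[[[0.006,0.001,0.022],[-0.4,-0.4,-0.9],0.02],[[0.005,0,0.014],[0,0,0],0.02],[[0,0,0],[0,0,0],0.02]]'
python3 - <<'E'
from h import *
to([.4204,-.169,.046],125.6,-20)
E
```

```text
t: 21.18
position: [0.4015, -0.1353, 0.0636]
ee_rot: [1.286, 2.496, -0.227]
ft_force: [0.2, -0.0, -0.9]
gripper_width: 0.027
t 21.18 p [ 0.4015 -0.1353  0.0636] xhead 125.4 z [ 0.211 -0.285 -0.935] y [0.814 0.581 0.007] q [-0.45  0.13  2.28 -0.4   0.44 -0.73] F [ 0.2 -0.  -0.9] g 0.027
shift tool mm [-29.7  -4.4  30. ] turn deg [ 0.35  0.76 -0.18] shift in final axes mm [-30.1  -4.3  29.6]
```

```bash
python3 -m handwheel '[[[-0.006,-0.004,0.012],[0.3,0.7,-0.2],0.02],[[-0.01,0,0.008],[0,0,0],0.02],[[0,0,0],[0,0,0],0.02]]'
python3 - <<'E'
from h import *
to([.4204,-.169,.046],125.6,-20)
d,s=shot("wrist","w14")
E
```

```text
t: 21.55
position: [0.4143, -0.1583, 0.0524]
ee_rot: [1.287, 2.505, -0.227]
ft_force: [-0.5, -1.2, -0.8]
gripper_width: 0.0266
t 21.55 p [ 0.4143 -0.1583  0.0524] xhead 125.6 z [ 0.204 -0.281 -0.938] y [0.813 0.582 0.003] q [-0.5   0.18  2.25 -0.38  0.41 -0.79] F [-0.5 -1.2 -0.8] g 0.0266
shift tool mm [-9.3 -1.3 10.2] turn deg [ 0.16  0.32 -0.03] shift in final axes mm [-9.4 -1.3 10.2]
```

View pics/w14.png

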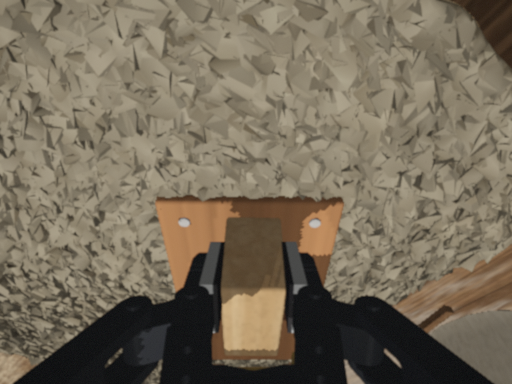

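```bash
python3 -m handwheel '[[[-0.008,-0.0015,0.006],[0,0.3,0],0.02],[[0.000,0,0.006],[0,0,0],0.02],[[0,0,0],[0,0,0],0.02]]'
python3 - <<'E'
from h import *
to([.4204,-.169,.034],125.6,-20)
d,s=shot("scene","s15");d,s=shot("top","t15")
import cv2
a=cv2.imread("pics/t15.png")[150:270,250:390]; cv2.imwrite("pics/t15c.png",cv2.resize(a,None,fx=5,fy=5,interpolation=cv2.INTER_CUBIC))
E
```

```text
t: 21.98
position: [0.4195, -0.1689, 0.0433]
ee_rot: [1.29, 2.51, -0.224]
ft_force: [-0.7, 0.2, -0.9]
gripper_width: 0.0266
t 21.98 p [ 0.4195 -0.1689  0.0433] xhead 125.6 z [ 0.201 -0.276 -0.94 ] y [0.813 0.582 0.002] q [-0.52  0.22  2.24 -0.38  0.39 -0.81] F [-0.7  0.2 -0.9] g 0.0266
shift tool mm [2.6 0.6 8.9] turn deg [ 0.13 -0.04 -0.04] shift in final axes mm [2.6 0.6 8.9]
```

View pics/t15c.png

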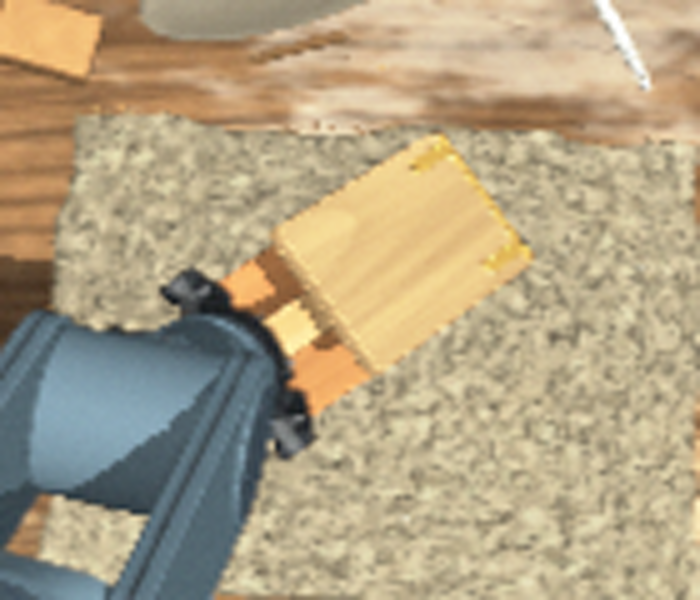

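```bash
python3 -m handwheel '[[[0.0015,0,0.004],[0,0,0],0.02],[[0.001,0,0.0025],[0,0,0],0.02],[[0,0,0],[0,0,0],0.02],[[0,0,0],[0,0,0],0.02],[[0,0,0],[0,0,0],0.02]]'
python3 - <<'E'
from h import *
to([.4204+.02*.582,-.169-.02*.813,.035],125.6,-20)
E
```

```text
t: 22.7
position: [0.4196, -0.1681, 0.0363]
ee_rot: [1.289, 2.51, -0.224]
ft_force: [0.2, -0.0, -0.7]
gripper_width: 0.0267
t 22.7 p [ 0.4196 -0.1681  0.0363] xhead 125.6 z [ 0.201 -0.276 -0.94 ] y [0.812 0.583 0.003] q [-0.52  0.23  2.25 -0.4   0.37 -0.79] F [ 0.2 -0.  -0.7] g 0.0267
shift tool mm [-19.5   0.1   8.5] turn deg [ 0.17 -0.01  0.01] shift in final axes mm [-19.5   0.2   8.5]
```

```bash
python3 -m handwheel '[[[-0.006,0,0.0022],[0,0,0],0.02],[[-0.006,0,0.0022],[0,0,0],0.02],[[0,0,0],[0,0,0],0.02]]'
python3 - <<'E'
from h import *
to([.4204+.02*.582,-.169-.02*.813,.035],125.6,-20)
d,s=shot("top","t16")
import cv2
a=cv2.imread("pics/t16.png")[150:270,250:390]; cv2.imwrite("pics/t16c.png",cv2.resize(a,None,fx=5,fy=5,interpolation=cv2.INTER_CUBIC))
E
```

```text
t: 23.08
position: [0.4281, -0.1796, 0.0366]
ee_rot: [1.288, 2.509, -0.224]
ft_force: [0.1, -0.7, -0.7]
gripper_width: 0.027
t 23.07 p [ 0.4281 -0.1796  0.0366] xhead 125.6 z [ 0.202 -0.277 -0.939] y [0.812 0.583 0.003] q [-0.53  0.25  2.22 -0.38  0.37 -0.82] F [ 0.1 -0.7 -0.7] g 0.027
shift tool mm [-5.9 -0.1  3.9] turn deg [0.2  0.05 0.01] shift in final axes mm [-5.9 -0.1  3.9]
```

View pics/t16c.png

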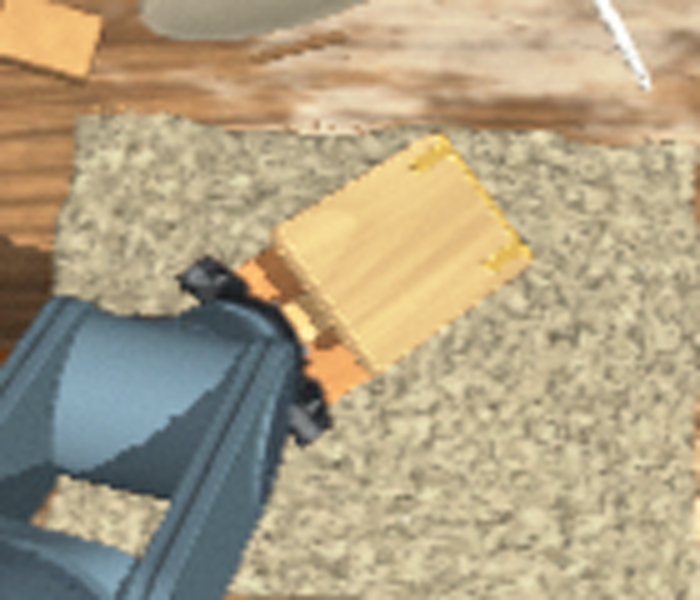

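```bash
python3 -m handwheel '[[[-0.003,0,0.001],[0,0,0],0.02],[[0,0,0],[0,0,0],0.02]]'; python3 -m handwheel '[[[-0.0025,0,0.001],[0,0,0],0.02],[[0,0,0],[0,0,0],0.02]]'; python3 -m handwheel '[[[-0.002,0,0.001],[0,0,0],0.02],[[0,0,0],[0,0,0],0.02]]'
```

```text
t: 23.38
position: [0.4296, -0.182, 0.0365]
ee_rot: [1.289, 2.51, -0.224]
ft_force: [0.5, 0.1, -0.4]
gripper_width: 0.027
t: 23.62
position: [0.4312, -0.1843, 0.0364]
ee_rot: [1.289, 2.51, -0.224]
ft_force: [-0.6, 0.4, -0.3]
gripper_width: 0.0267
t: 23.88
position: [0.4309, -0.185, 0.0353]
ee_rot: [1.29, 2.513, -0.224]
ft_force: [-0.5, 0.3, -0.6]
gripper_width: 0.0269
```

```bash
python3 -m handwheel '[[[-0.002,0,0.0005],[0,0,0],0.02],[[0,0,0],[0,0,0],0.02]]'; python3 -m handwheel '[[[-0.002,0,0.0005],[0,0,0],0.02],[[0,0,0],[0,0,0],0.02]]'
```

```text
t: 24.12
position: [0.4304, -0.1854, 0.0347]
ee_rot: [1.291, 2.517, -0.224]
ft_force: [0.4, 0.1, -0.9]
gripper_width: 0.027
t: 24.38
position: [0.43, -0.1858, 0.0341]
ee_rot: [1.292, 2.52, -0.224]
ft_force: [-0.1, 0.3, 0.3]
gripper_width: 0.0271
```

Run:
```python
from h import *
s,M=show(); print(np.round(s["joint_efforts"],2),np.round(s["wrist_torque"],2))
d,s=shot("wrist","w17");d,s=shot("scene","s17")
```

```text
t 24.38 p [ 0.43   -0.1858  0.0341] xhead 125.7 z [ 0.193 -0.271 -0.943] y [ 0.812  0.583 -0.002] q [-0.55  0.26  2.21 -0.36  0.38 -0.85] F [-0.1  0.3  0.3] g 0.0271
[-2.100e-01 -3.333e+01 -1.790e+01 -5.100e-01 -1.490e+00 -1.000e-02] [0.24 0.1  0.01]
```

View pics/w17.png

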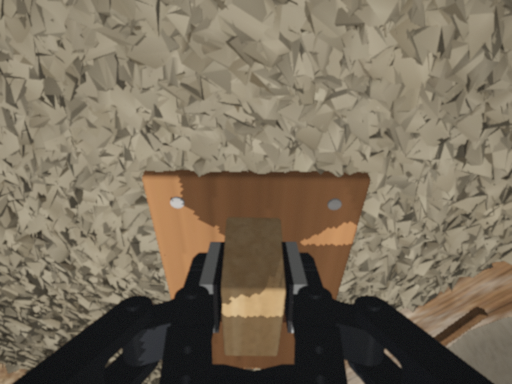

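View pics/s17.png

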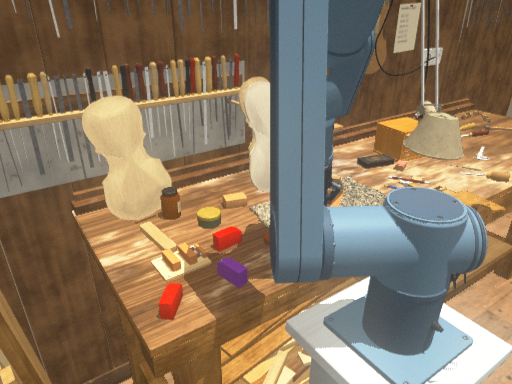

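```bash
python3 -m handwheel '[[[-0.003,0,0.001],[0,0,0],0.02]]'; python3 -m handwheel '[[[0,0,0],[0,0,0],0.02]]'
```

```text
t: 24.6
position: [0.4296, -0.1862, 0.0334]
ee_rot: [1.294, 2.524, -0.223]
ft_force: [-11.4, 12.2, 16.9]
gripper_width: 0.0269
t: 24.72
position: [0.4296, -0.1862, 0.0339]
ee_rot: [1.294, 2.524, -0.223]
ft_force: [-1.2, -1.7, 4.1]
gripper_width: 0.0269
```

Seated: pushing forward meets about 16 N from the stop strip. Releasing now.

```bash
python3 -m handwheel '[[[0,0,0],[0,0,0],0.032],[[0,0,0],[0,0,0],0.04],[[0,0,0],[0,0,0],0.05],[[0.02,0,-0.008],[0,0,0],0.05],[[0.03,0,-0.011],[0,0,0],0.05],[[0.03,0,-0.011],[0,0,0],0.05],[[0.01,0,-0.03],[0,0,0],0.05],[[0,0,0],[0,0,0],0.05]]'
python3 - <<'E'
from h import *
show()
d,s=shot("wrist","w18");
C=np.array([.4705,-.2392]);h=np.radians(-54.4);H=np.array([np.cos(h),np.sin(h)]);N=np.array([-H[1],H[0]])
pts=[np.append(C+H*(-.038+.038*a)+N*.014*b,.058) for a in(-1,1) for b in(1,-1)]
print(np.round(proj(d,pts,s)))
print(np.round(proj(d,[np.append(C-H*.1+N*.055*b,.014) for b in(1,-1)],s)))
E
```

```text
t: 25.72
position: [0.3703, -0.1019, 0.0619]
ee_rot: [1.294, 2.517, -0.223]
ft_force: [0.6, 0.3, -0.0]
gripper_width: 0.0498
t 25.73 p [ 0.3703 -0.1019  0.0619] xhead 125.6 z [ 0.195 -0.272 -0.942] y [ 0.813  0.582 -0.   ] q [-0.39  0.08  2.34 -0.4   0.46 -0.68] F [ 0.6  0.3 -0. ] g 0.0498
[[275. 342.]
 [234. 342.]
 [271. 389.]
 [237. 389.]]
[[330. 267.]
 [179. 267.]]
```

View pics/w18.png

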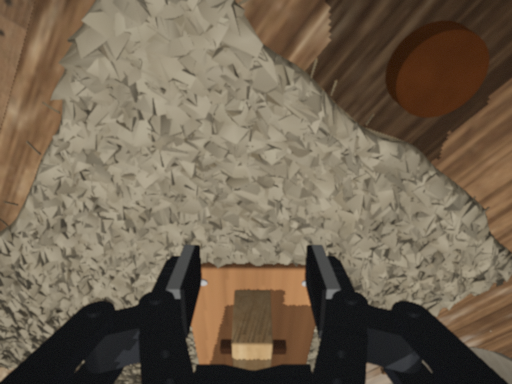

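```bash
python3 -m handwheel '[[[0.012,0,-0.035],[0,0,0],0],[[0.015,0,-0.042],[0,0,0],0],[[0.015,0,-0.042],[0,5,0],0],[[0.008,0,-0.03],[0,8,0],0],[[0,0,0],[0,7,0],0],[[0,0,0],[0,0,0],0]]'
python3 - <<'E'
from h import *
to([.4443,-.2026,.20],125.6,0)
d,s=shot("top","t19")
import cv2
a=cv2.imread("pics/t19.png")[150:270,250:390]; cv2.imwrite("pics/t19c.png",cv2.resize(a,None,fx=5,fy=5,interpolation=cv2.INTER_CUBIC))
E
```

```text
t: 26.52
position: [0.3174, -0.0274, 0.1882]
ee_rot: [-1.434, -2.777, -0.008]
ft_force: [-0.5, 0.6, 0.0]
gripper_width: 0.0001
t 26.52 p [ 0.3174 -0.0274  0.1882] xhead 125.4 z [-0.012  0.012 -1.   ] y [ 0.815  0.579 -0.003] q [-0.45 -0.14  2.07  0.01  1.22 -1.07] F [-0.5  0.6  0. ] g 0.0001
shift tool mm [-216.1    1.9  -15.4] turn deg [-0.14 -0.95 -0.22] shift in final axes mm [-216.3    1.1  -11.8]
```

View pics/t19c.png

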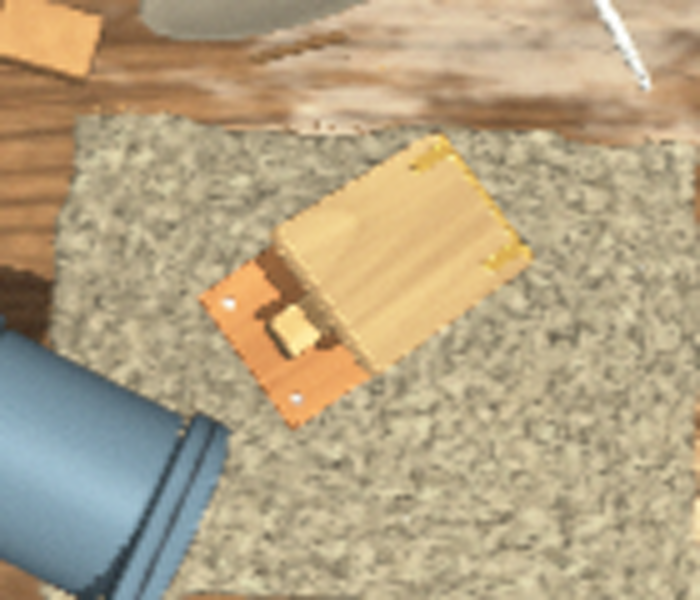

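```bash
python3 -m handwheel '[[[-0.05,0,-0.01],[0,-0.9,-0.2],0],[[-0.055,0,-0.005],[0,0,0],0],[[-0.055,0,0],[0,0,0],0],[[-0.045,0,0],[0,0,0],0],[[-0.01,0,0],[0,0,0],0],[[0,0,0],[0,0,0],0]]'
python3 - <<'E'
from h import *
to([.4443,-.2026,.16],125.6,0)
E
```

```text
t: 27.32
position: [0.4415, -0.2045, 0.1958]
ee_rot: [-1.435, -2.789, 0.018]
ft_force: [-0.2, 0.7, 0.5]
gripper_width: 0.0
t 27.32 p [ 0.4415 -0.2045  0.1958] xhead 125.6 z [-0.01  -0.008 -1.   ] y [ 0.813  0.581 -0.012] q [-0.65  0.18  1.73 -0.01  1.24 -1.27] F [-0.2  0.7  0.5] g 0.0
shift tool mm [-0.1  3.8 35.8] turn deg [-0.7   0.04 -0.04] shift in final axes mm [-0.1  3.4 35.8]
```

Now I press down in steps, reading the force.

```bash
python3 -m handwheel '[[[0,0.0035,0.014],[-0.6,0,0],0],[[0,0,0.014],[0,0,0],0],[[0,0,0.006],[0,0,0],0]]'; python3 -m handwheel '[[[0,0,0.006],[0,0,0],0],[[0,0,0.006],[0,0,0],0]]';  python3 -m handwheel '[[[0,0,0.006],[0,0,0],0],[[0,0,0.006],[0,0,0],0]]'
```

```text
t: 27.7
position: [0.442, -0.1988, 0.1603]
ee_rot: [-1.433, -2.794, 0.004]
ft_force: [-0.4, 0.4, -0.6]
gripper_width: 0.0003
t: 27.95
position: [0.4417, -0.1981, 0.1479]
ee_rot: [-1.433, -2.795, 0.005]
ft_force: [-0.2, 0.4, 0.5]
gripper_width: 0.0002
t: 28.2
position: [0.4416, -0.1979, 0.1355]
ee_rot: [-1.433, -2.794, 0.005]
ft_force: [-2.7, 3.7, 6.4]
gripper_width: 0.0001
```

```bash
python3 -m handwheel '[[[0,0,0.006],[0,0,0],0],[[0,0,0.006],[0,0,0],0],[[0,0,0.006],[0,0,0],0]]';  python3 -m handwheel '[[[0,0,0.006],[0,0,0],0],[[0,0,0.005],[0,0,0],0]]';python3 -m handwheel '[[[0,0,0.004],[0,0,0],0]]'
```

```text
t: 28.58
position: [0.4415, -0.1977, 0.1171]
ee_rot: [-1.433, -2.794, 0.004]
ft_force: [0.4, 0.4, 2.6]
gripper_width: -0.0001
t: 28.82
position: [0.4417, -0.1981, 0.1055]
ee_rot: [-1.434, -2.795, 0.004]
ft_force: [0.4, 0.6, 2.4]
gripper_width: -0.0
t: 28.95
position: [0.4417, -0.198, 0.1011]
ee_rot: [-1.433, -2.795, 0.004]
ft_force: [-0.7, -0.2, 2.2]
gripper_width: 0.0004
```

```bash
python3 -m handwheel '[[[0,0,0.004],[0,0,0],0]]';python3 -m handwheel '[[[0,0,0.003],[0,0,0],0]]'
```

```text
t: 29.08
position: [0.4417, -0.198, 0.0968]
ee_rot: [-1.433, -2.794, 0.004]
ft_force: [-0.2, 0.4, 1.8]
gripper_width: -0.0001
t: 29.2
position: [0.4416, -0.198, 0.0935]
ee_rot: [-1.433, -2.794, 0.004]
ft_force: [0.2, 1.0, 2.3]
gripper_width: -0.0001
```

```bash
python3 -m handwheel '[[[0,0,0.0025],[0,0,0],0]]';python3 -m handwheel '[[[0,0,0.0025],[0,0,0],0]]';python3 -m handwheel '[[[0,0,0.002],[0,0,0],0]]'
```

```text
t: 29.32
position: [0.4415, -0.1979, 0.0908]
ee_rot: [-1.433, -2.794, 0.004]
ft_force: [-2.0, 1.0, 4.6]
gripper_width: 0.0001
t: 29.45
position: [0.4415, -0.1977, 0.0894]
ee_rot: [-1.433, -2.794, 0.004]
ft_force: [-7.0, 5.4, 30.4]
gripper_width: -0.0001
t: 29.58
position: [0.4415, -0.1977, 0.0894]
ee_rot: [-1.433, -2.795, 0.004]
ft_force: [-7.7, 5.0, 27.1]
gripper_width: -0.0004
```

The board has come to rest on the block: motion stopped at z = 0.0894 m (0.088 predicted) and the force rose to about 30 N. Lifting off and checking.

```bash
python3 -m handwheel '[[[0,0,-0.003],[0,0,0],0],[[0,0,-0.015],[0,0,0],0],[[0,0,-0.04],[0,0,0],0],[[0.03,0,-0.05],[0,0,0],0],[[0.055,0,-0.01],[0,0,0],0],[[0.055,0,0],[0,0,0],0],[[0.055,0,0],[0,0,0],0],[[0,0,0],[0,0,0],0]]'
python3 - <<'E'
from h import *
show()
d,s=shot("top","t20");d2,s2=shot("wrist","w20")
import cv2
a=cv2.imread("pics/t20.png")[150:270,250:390]; cv2.imwrite("pics/t20c.png",cv2.resize(a,None,fx=5,fy=5,interpolation=cv2.INTER_CUBIC))
from tabfit import *
for th in(.315,.34,.366): print(th,np.round((proj(d,model([.4705,-.2392,np.radians(-54.4),th]))[2:4]-[250,150])*5+2,0).tolist(), np.round(proj(d2,model([.4705,-.2392,np.radians(-54.4),th]),s2)[:4]).tolist())
E
```

```text
t: 30.58
position: [0.3261, -0.0364, 0.2146]
ee_rot: [1.434, 2.79, -0.003]
ft_force: [0.3, 0.0, 0.0]
gripper_width: -0.0003
t 30.57 p [ 0.3261 -0.0364  0.2146] xhead 125.6 z [ 0.003 -0.004 -1.   ] y [0.813 0.582 0.001] q [-0.45 -0.16  2.02 -0.    1.27 -1.07] F [0.3 0.  0. ] g -0.0003
0.315 [[228.0, 269.0], [331.0, 411.0]] [[297.0, 276.0], [206.0, 276.0], [307.0, 334.0], [196.0, 334.0]]
0.34 [[230.0, 267.0], [333.0, 409.0]] [[297.0, 276.0], [206.0, 276.0], [307.0, 338.0], [195.0, 338.0]]
0.366 [[232.0, 265.0], [336.0, 407.0]] [[297.0, 276.0], [206.0, 276.0], [308.0, 343.0], [195.0, 343.0]]
```

View pics/t20c.png

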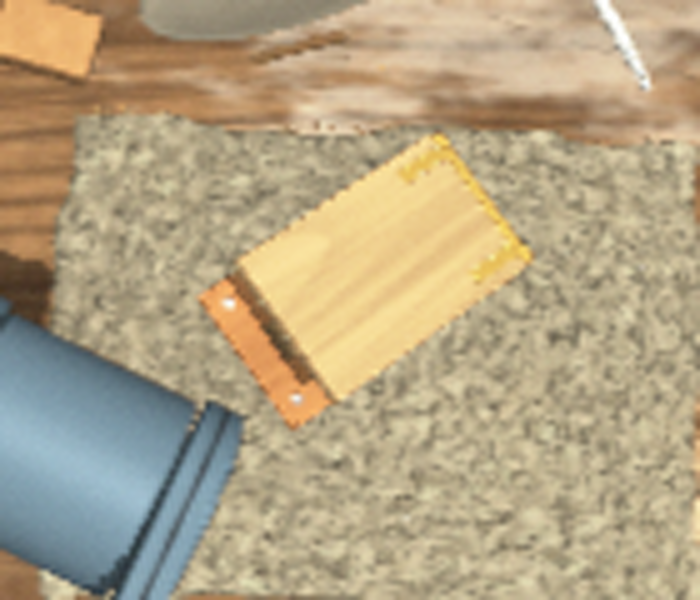

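View pics/w20.png

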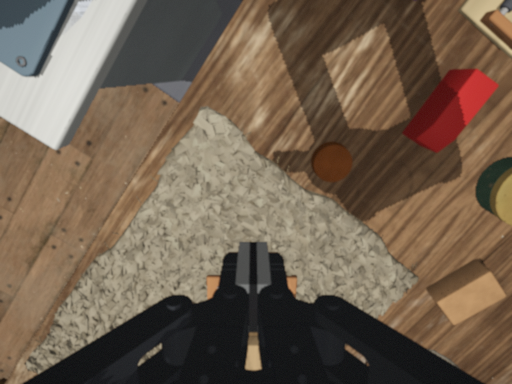

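Run:
```python
from plan import *
from h import proj,r
for p,h,t in(([.56,-.10,.15],35,-50),([.58,-.08,.13],35,-50),([.55,-.05,.13],60,-45)):
   q=ik(np.array(p),RT(h,t),off=off); print(p,[np.round(x,2).tolist() for x in q])
d=r.get_image("scene"); print(np.round(proj(d,[[.4705,-.2392,.014],[.366,-.05,.05]])))
from h import to
to([.56,-.06,.2],35,-50)
```

```text
[0.56, -0.1, 0.15] [[-0.07, 0.84, 1.08, -0.54, 1.92, 0.89]]
[0.58, -0.08, 0.13] [[-0.04, 0.9, 1.01, -0.52, 1.94, 0.91]]
[0.55, -0.05, 0.13] [[0.08, 0.69, 1.37, -0.62, 1.59, 0.76]]
[[321. 203.]
 [297. 225.]]
t 30.73 p [ 0.3292 -0.0394  0.215 ] xhead 125.5 z [ 0.005 -0.005 -1.   ] y [0.815 0.58  0.001] q [-0.46 -0.15  2.01 -0.    1.27 -1.08] F [ 0.3 -0.6  0.8] g -0.0001
shift tool mm [-150.6  176.1   16.3] turn deg [ 39.58 -38.64  83.95] shift in final axes mm [ 125.4  149.3 -126.2]
```

```bash
python3 -m handwheel '[[[-0.038,0.044,0],[0,0,0],0.08],[[-0.038,0.044,0],[0,0,0],0.08],[[-0.038,0.044,0],[0,0,0],0.08],[[-0.03,0.035,0],[0,0,0],0.08],[[0,0,0],[0,0,10.5],0.08],[[0,0,0],[0,0,10.5],0.08],[[0,0,0],[0,0,10.5],0.08],[[0,0,0],[0,0,10.5],0.08],[[0,0,0],[0,0,10.5],0.08],[[0,0,0],[0,0,10.5],0.08],[[0,0,0],[0,0,10.5],0.08],[[0,0,0],[0,0,10.5],0.08],[[0,0,0],[0,-10,3],0.08],[[0,0,0],[0,-10.5,0],0.08],[[0,0,0],[0,-10.5,0],0.08],[[0,0,0],[0,-10.5,0],0.08],[[0,0,0],[0,-10,0],0.08],[[0,0,0],[0,0,0],0.08]]'
python3 - <<'E'
from h import *
show()
d,s=shot("wrist","w21"); d,s=shot("scene","s21")
E
```

```text
t: 32.98
position: [0.5741, -0.0888, 0.1967]
ee_rot: [2.462, 0.769, -1.238]
ft_force: [-0.3, -0.3, 0.5]
gripper_width: 0.0799
t 32.98 p [ 0.5741 -0.0888  0.1967] xhead 34.2 z [-0.656 -0.466 -0.594] y [ 0.573 -0.819  0.01 ] q [-0.04  0.86  0.96 -0.59  2.06  0.85] F [-0.3 -0.3  0.5] g 0.0799
```

View pics/w21.png

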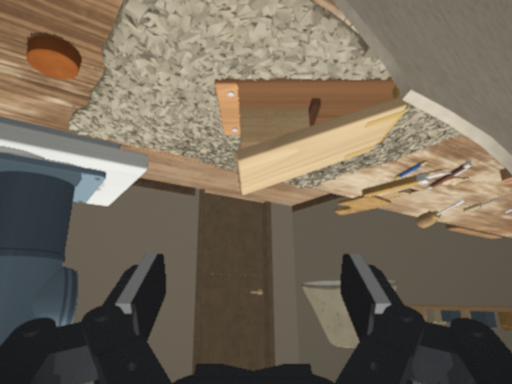

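View pics/s21.png

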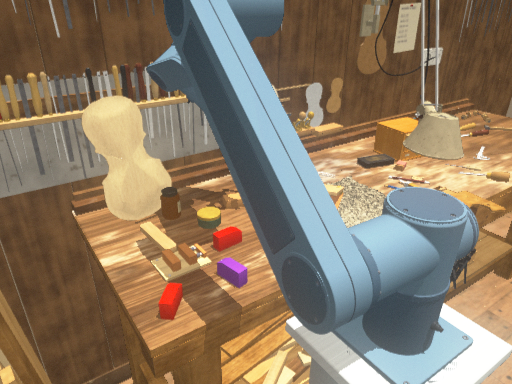

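Run:
```python
from h import *
import cv2
s=r.state();d=r.get_image("wrist"); im=cv2.cvtColor(d["frame"],cv2.COLOR_RGB2BGR)
a=im[65:205,205:425]; cv2.imwrite("pics/w21c.png",cv2.resize(a,None,fx=3.6,fy=3.6,interpolation=cv2.INTER_CUBIC))
from tabfit import *
C=np.array([.4705,-.2392]);h=np.radians(-54.4);H=np.array([np.cos(h),np.sin(h)]);N=np.array([-H[1],H[0]])
w=lambda a,b,z:np.append(C+a*H+b*N,z+.006)
cp=lambda X:np.round((proj(d,X,s)-[205,65])*3.6+1.3).tolist()
print("base near +y/-y",cp([w(-.1,.055,.008),w(-.1,-.055,.008),w(.1,.055,.008)]))
print("strip near bot/top at +y end",cp([w(0,.03,.008),w(0,.03,.018),w(.01,.03,.018)]))
print("block +y face: nearbot,farbot,neartop,fartop",cp([w(-.076,.014,.008),w(0,.014,.008),w(-.076,.014,.052),w(0,.014,.052)]))
for th in(.315,.34,.366,.4):
    e=lambda dd,t:w(.09-dd*np.cos(th)-t*np.sin(th),.055,.02+dd*np.sin(th)+t*np.cos(th))
    print(th,"free +y lower/upper, hinge upper",cp([e(.18,0),e(.18,.012),e(0,.012)]))
```

```text
base near +y/-y [[22.0, 52.0], [62.0, 241.0], [746.0, 36.0]]
strip near bot/top at +y end [[370.0, 97.0], [373.0, 126.0], [407.0, 126.0]]
block +y face: nearbot,farbot,neartop,fartop [[117.0, 133.0], [363.0, 128.0], [118.0, 261.0], [373.0, 256.0]]
0.315 free +y lower/upper, hinge upper [[89.0, 272.0], [74.0, 312.0], [709.0, 110.0]]
0.34 free +y lower/upper, hinge upper [[95.0, 287.0], [79.0, 327.0], [708.0, 110.0]]
0.366 free +y lower/upper, hinge upper [[101.0, 302.0], [84.0, 343.0], [707.0, 110.0]]
0.4 free +y lower/upper, hinge upper [[110.0, 322.0], [91.0, 363.0], [706.0, 109.0]]
```

View pics/w21c.png

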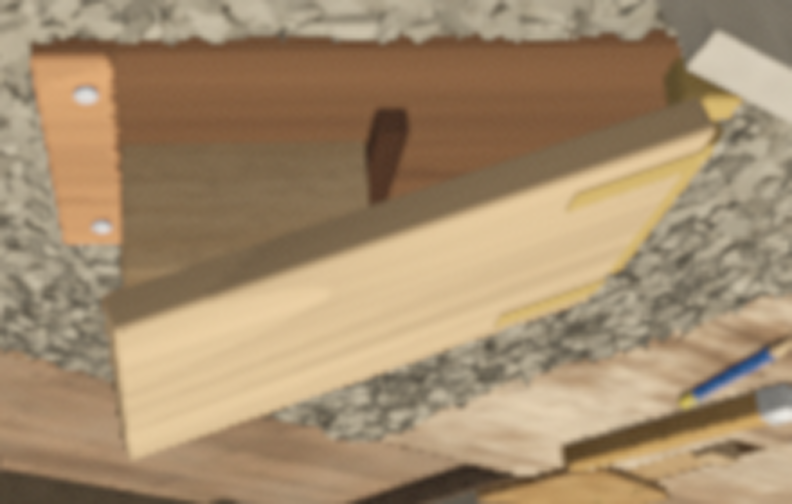

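The side view (w21) shows three things:
- The block is upright under the board, with its far end (crop col ~365) meeting the strip's near face.
- The board angle fits about 0.34–0.355 rad.
- The fingers are clear.

Last, a quick check that the bystanders haven't moved, then I hand in.

Run:
```python
from h import *
d=r.get_image("top")
for k in("cork","rosin","jar"): print(k,[(np.round(x["pixel"]).tolist(),round(x["conf"],2)) for x in r.look_for("top",k)][:2])
print(r.state()["t"]); print(r.close_job())
```

```text
cork []
rosin [([224.0, 250.0], 0.58)]
jar []
33.325
the job is handed in; nothing more can be done
None
```

I drew the maple block out of the slot and stood it against the stop strip under the raised board. Then I pushed the board down until it rested on the block, let go, and handed in at about 33 s of the 50 s. No verdict was reported.

**Regrasp:** the grip that worked at the slot ran into joint limits at the table. I set the block down upright on clear bench and regripped it near one end, then carried it to the table.

**Last checks:**
- **Block against the strip:** pushing it forward met about 16 N. In the side view its far end meets the strip, and it stands upright and near the middle.
- **Board on the block:** the push stopped sharply at 30 N with the tip at z = 0.0894 m, which works out to about 0.345 rad. The side view after release fits 0.34–0.355 rad.
- **Disagreement:** the top view after release put the board edge about 4 mm off my model, which would mean a steeper angle (beyond 0.366 rad). I trusted the push height and the side view instead.
- **Contact after letting go:** I did not measure the contact force between board and block once the fingers were off.
- **Bystanders:** the rosin was detected at (224,250), against (222,248) at the start. The detector missed the cork and the jar in the final picture. I never touched either; the cork looked undisturbed in earlier wrist pictures and the jar in the scene picture at about t = 33 s.

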